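Set up the engraver's bench

ROBOT

A 6-joint arm with a two-finger parallel gripper is mounted at the origin on the work surface. World frame = base frame: x ahead of the robot, y to its left, z up, the work surface at z = 0. Lengths are in m, angles in rad, forces in N, time in s.
With the tool pointing down it reaches from about 0.4 to 0.825 m from the base axis. Payload 7 kg.
Tool frame: the origin (TCP) lies midway between the tips of the shut fingers; the grasp point (between the pads) lies hold_point_z behind it (hold_point_z is the distance from the TCP to the grasp point, in m); z points along the fingers, y is the line along which they close (so a half turn about z gives the same grasp; the last joint's range is limited). The gripper opens to 88 mm and grips with 3 to 60 N. Pads are 19 mm wide; open, the fingers measure 130 mm over their backs; the gripper's body (78 mm by 193 mm) begins 47 mm behind the grasp point.
Start: joints at [-0.82, 0.359, 0.012, 0, -1.224, -0.288], TCP at [0.301, -0.604, 0.227] pointing down, gripper open.
Joint ranges: [-3.07, 3.07], [-1.43, 2.12], [-1.02, 1.25], [-3.03, 1.67], [-3.05, -0], [-3.03, 3.03]. Speed limits (rad/s): [2.39, 2.39, 3.01, 3.14, 3.14, 3.14].

INTERFACE

Orientations are given as [roll, pitch, yaw] about the fixed x, y, z axes, in that order (R = Rz(yaw) Ry(pitch) Rx(roll)).
In Python, from station import * gives the robot as it stands.
- The arm moves only by the tool apply_moves, never from a script. Its argument "steps" is a list of rows, each an object with "translation": the shift along the world's x, y, z scaled (see below), a list of three; "rotation": the turn, a rotation vector about the world's x, y, z scaled (see below), a list of three. A call has exactly 10 rows; each row is the pose to reach, as a shift and turn from the pose commanded when the call began; what a row does not reach only later rows make up. The controller multiplies each number of a shift by 250 mm and each number of a turn by 30 degrees. A row lasts 1/12 s, in which the tool goes at most 41.7 mm and 7.16 degrees, less where a joint would pass 70% of its speed; a pose out of reach is approached as far as the arm can. A call with a number of a shift or a turn outside -1 to 1 is refused whole. A call with a gripper value outside its range is refused whole. "jaw" is the closure, from -1 (fully open) to 1 (shut), so that 0 is half open, set as the call begins (left out, the last holds). The fingers move at their own pace and stop on an object; "newtons" is the grip in N (left out, the last holds). Time passes only in rows, so rows that repeat a pose let the fingers close, or fill a call up. It gives the time, the measured TCP pose, the force, the opening and the grip force at its end, in the units of the state.
- get_state(): the state, without advancing time (a new reading comes with each control period).
- grab_frame(name): name is "scene" or "top" or "wrist"; returns the picture (400x640x3 uint8, blue, green, red); there is no depth.
- camera_model(name): a dict with "fx", "fy", "cx", "cy" (pixels), "xyz" and "rotation" of the camera in the world. Camera axes: x right, y down, z forward; pixel columns grow to the right and rows downward; lengths in m; the calibration is good to about 2 mm. A picture is of the moment at which its call begins: read the wrist's pose just before it. camera_model takes no time and is no camera call; for the wrist camera it gives the pose at the moment of the call.
- job_done(): hands the job in; it is judged then, once.
The state is a dict: "t": time; "q": joint angles; "qd": joint speeds; "joint_efforts": joint torques, N m; "eef_pos": TCP position; "ee_rot": TCP orientation; "force": force on the tool from outside, world axes, zero at the start; "moment": the same for the moment, N m; "width": finger opening in m; "gripper_force": force on a finger pad.
Only numpy, scipy, OpenCV 4.12 (cv2) and the standard library are available. Lean on these libraries where they do the work, as an engineer would, in place of code of your own. Each camera call takes 0.05 s, during which the arm holds its last target. There are 200 camera calls.

TASK

Get the engraver's bench ready: slide the brass blank out of the stock tray's open end until about a third of it overhangs while it still lies flat, pinch it there and lay it flat in the bed of the blue fixture, right up against the end stop, without ever dropping it on the bench. Slide the orange wheel down the sharpener's spindle until it lies flat on the box, and seat every graver in the rack, one to a bay, level, with the butt towards the robot, the shaft in the rear notch and the front end of the handle in the front notch, ending level with the back of that rail. The order is free; leave everything else where it is.

Things in the scene. Friction and masses are not known exactly. Their poses are not given: they have to be found in the camera images.
- graver0_grip (a point): graver (may be absent): red handle 22 x 22 x 80 mm, coaxial steel shaft 6 mm thick, 65 mm long; about 60 g; lies on the table. Point on the handle's axis, 11 mm above its underside, 35 mm from the butt, 45 mm from the handle's shaft end; it balances about 35 mm further to the shaft. x points from butt to shaft tip; may lie on any of its four long sides
- graver1_grip (a point): graver (may be absent): blue handle 22 x 22 x 80 mm, coaxial steel shaft 6 mm thick, 65 mm long; about 60 g; lies on the table. Point on the handle's axis, 11 mm above its underside, 35 mm from the butt, 45 mm from the handle's shaft end; it balances about 35 mm further to the shaft. x points from butt to shaft tip; may lie on any of its four long sides
- graver2_grip (a point): graver (may be absent): black handle 22 x 22 x 80 mm, coaxial steel shaft 6 mm thick, 65 mm long; about 60 g; lies on the table. Point on the handle's axis, 11 mm above its underside, 35 mm from the butt, 45 mm from the handle's shaft end; it balances about 35 mm further to the shaft. x points from butt to shaft tip; may lie on any of its four long sides
- graver3_grip (a point): graver (may be absent): green handle 22 x 22 x 80 mm, coaxial steel shaft 6 mm thick, 65 mm long; about 60 g; lies on the table. Point on the handle's axis, 11 mm above its underside, 35 mm from the butt, 45 mm from the handle's shaft end; it balances about 35 mm further to the shaft. x points from butt to shaft tip; may lie on any of its four long sides
- rack: fixed wooden rack, four bays 54 mm apart along y. Origin at table level, x from front to rear rail. Front rail x -20 to -2 mm: notches 28 mm wide for the handle, bottoms 44 mm high, teeth 60 mm. Rear rail x 45 to 55 mm: notches 14 mm wide for the shaft, bottoms 51 mm high, teeth 67 mm. Base 10 mm high, x -28 to 58 mm, 242 mm wide. A seated handle sticks out 60 mm before the front rail
- bay0 (a point): bay 0 of the rack: where the graver's grip point lies when it is seated there (handle underside on the front rail at 44 mm, so 55 mm above the table; x axis along the seated graver towards its tip, z up)
- bay1 (a point): bay 1 of the rack: where the graver's grip point lies when it is seated there (handle underside on the front rail at 44 mm, so 55 mm above the table; x axis along the seated graver towards its tip, z up)
- bay2 (a point): bay 2 of the rack: where the graver's grip point lies when it is seated there (handle underside on the front rail at 44 mm, so 55 mm above the table; x axis along the seated graver towards its tip, z up)
- bay3 (a point): bay 3 of the rack: where the graver's grip point lies when it is seated there (handle underside on the front rail at 44 mm, so 55 mm above the table; x axis along the seated graver towards its tip, z up)
- blank_center (a point): brass blank 120 x 45 x 3 mm, 138 g, bare; point at its centre (mid-thickness), x along its length, z up. It starts lying flat in the channel of the stock tray, x axis the same way as the tray's
- tray: stock tray: fixed steel block 160 (x) x 71 (y) x 45 mm high, origin at the centre of its underside; on top a channel 51 mm wide between side lips 6 mm high and 10 mm wide, end lip at the +x end, open at the -x end (robot side). Pressing on the blank from above with some 10 N and dragging slides it along x (slippery, friction about 0.15)
- tray_edge (a point): middle of the open edge of the tray at the height of the channel's floor, 45 mm above the table; -x points out of the channel
- fixture: engraving fixture: fixed blue block 90 (x) x 71 (y) x 45 mm high on a dark round foot, origin at the centre of its underside; on top a bed 80 mm long and 51 mm wide between side lips 6 mm high, open at the -x end (robot side), end stop 10 mm thick and 6 mm high at the +x end (its face at x = 35 mm); bed floor 45 mm above the table
- seat (a point): where the blank's centre lies when it is flat on the fixture's bed and touches the end stop (46.5 mm above the table); x axis along the bed towards the stop. The blank then overhangs the bed's open end by 40 mm
- wheel_mid (a point): orange stone wheel: ring 50 mm in outer diameter, 22 mm bore, 16 mm thick, 70 g, lying flat on the table; point at its centre, half-way up
- sharpener: graver sharpener: fixed grey box 60 x 60 x 22 mm high, origin at the centre of its underside, with an upright steel spindle 16 mm in diameter on its middle, rising to 56 mm above the table
- spindle_seat (a point): where the wheel's centre lies when it is on the spindle and rests on the sharpener's box: on the spindle's axis, 30 mm above the table
- loupe_mid (a point): black eye loupe 38 mm in diameter, 26 high, point at its centre; loose bystander, to be left alone
- weight_mid (a point): brass weight 34 mm in diameter, 24 high, point at its centre; loose bystander, to be left alone
- tape_mid (a point): yellow roll of tape 64 mm in diameter, 19 high, point at its centre; loose bystander, to be left alone
- jar_mid (a point): amber jar 48 mm in diameter, 55 high, point at its centre; loose bystander, to be left alone
- ringbox_mid (a point): blue ring box 50 x 50 x 35 mm, point at its centre; loose bystander, to be left alone
- stone_mid (a point): grey sharpening stone 70 x 28 x 18 mm, point at its centre; loose bystander, to be left alone
- hammer_mid (a point): small hammer 220 mm long, point on it; loose bystander, to be left alone
Mind the look-alikes: they are no part of the job. What is meant by the part that bears wheel_mid is not black or purple, and is the larger of those in its own colour.

How it is judged:
By the outcome, as a careful person would: the job done as asked, in the order asked, and still so for the second after the job is handed in, with the robot touching nothing.
Of graver0, graver1, graver2, graver3 only 3 to 4 are there at a start; the rules pass over those that are not, and their reading is None.
At some moment in a run one of graver0, graver1, graver2, graver3, wheel may be knocked a few centimetres aside while the robot is not near it.
It also fails if it takes over 210 s, if anything falls off the work surface, if the arm or the gripper's body presses on something with over 40 N, if the wrist force passes 120 N, or if a joint passes its speed limit or range.

## Working session

There is one attempt and no reset: what is moved stays moved. The work goes in short steps, Python scripts to look and compute and a tool call to move; the robot and the scene stay as the last step left them, time stands still between calls to the robot, and variables do not carry over. Pictures are saved under pics/ and viewed, at most 18 in all, crops included, and the job is handed in when it is done.

Besides the shell and the picture viewer there is one more tool, called as name([rows], argument=value, ...), one row to a line, values as JSON. apply_moves: Moves the arm, as the interface text tells. Shifts and turns lie within -1 to 1; 1 stands for 250 mm of shift or 30 degrees of turn. Its arguments: {"type":"object","properties":{"steps":{"type":"array"},"jaw":{"type":"number"},"newtons":{"type":"number"}},"required":["steps"]}

```bash
ls; mkdir -p pics; python3 - <<'E'
from station import *
import cv2
for n in("scene","top"):
    cv2.imwrite(f"pics/{n}0.png",grab_frame(n)); c=camera_model(n); print(n,c)
s=get_state(); print(s); print(camera_model("wrist"))
try: print(hold_point_z)
except Exception as e: print(e)
E
```

```text
pics
scene {'fx': 361.59831818126696, 'fy': 361.59831818126696, 'cx': 320.46709131943766, 'cy': 196.59777742078225, 'xyz': array([ 0.98186365, -0.38247446,  0.91204679]), 'rotation': array([-2.53152077e+00,  1.17252536e-04,  8.74215368e-01])}
top {'fx': 388.61578177108726, 'fy': 388.61578177108726, 'cx': 315.5121234733515, 'cy': 197.27584699458595, 'xyz': array([ 0.36594976, -0.01279752,  1.38935061]), 'rotation': array([-3.00287331,  0.00480906, -1.56111154])}
{'t': 0.1, 'q': array([-8.19898141e-01,  3.59334728e-01,  1.11862585e-02, -2.83792913e-04,
       -1.22409019e+00, -2.88075013e-01]), 'qd': array([-0.00114284, -0.00152401,  0.00274941,  0.00117829, -0.00046848,
        0.00072331]), 'joint_efforts': array([-1.34883878e-03, -5.84162271e+01,  2.93753332e+01,  7.01554388e+00,
        1.01957854e-02, -5.87457703e-05]), 'eef_pos': array([ 0.30114615, -0.60363846,  0.22572381]), 'ee_rot': array([ 3.14013395e+00, -1.54007183e-04, -2.67886599e+00]), 'force': array([ 0.24482938,  0.6306009 , -0.44960252]), 'moment': array([-0.02469571, -0.01373983, -0.01697277]), 'gripper_force': 0.0, 'width': 0.08755906915570723}
{'fx': 309.3895694648716, 'fy': 309.3895694648716, 'cx': 319.5674731079334, 'cy': 202.9835616510637, 'xyz': array([ 0.23889724, -0.63535702,  0.38418376]), 'rotation': array([ 2.87909152e+00, -7.01126500e-04,  2.03513989e+00])}
0.0188
```

View pics/top0.png

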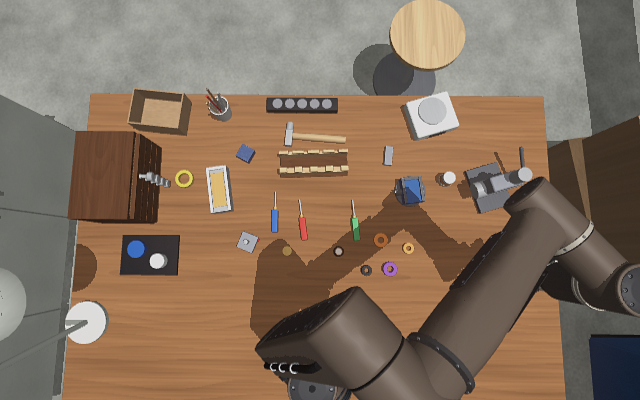

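View pics/scene0.png

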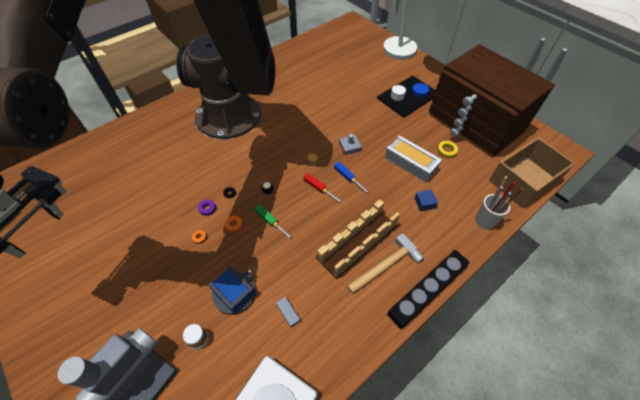

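The top view shows:
- Rack: (313,163).
- Gravers: blue (275,213), red (303,221), green (355,219). No black graver visible.
- Tray with blank: (218,189).
- Fixture: (410,190).
- Sharpener: (247,242).
- Rings: large orange, in shadow (381,240); small orange (408,248); purple (390,269); black (366,270).

The candidate for the wheel is (381,240).

```bash
cat > h.py <<'E'
from station import *
import cv2, numpy as np
from scipy.spatial.transform import Rotation as R
def grab(n):
    c=camera_model(n); return grab_frame(n),c
def ray(c,p):
    p=np.asarray(p,float)
    d=np.array([(p[0]-c['cx'])/c['fx'],(p[1]-c['cy'])/c['fy'],1])
    return np.array(c['xyz']),R.from_euler('xyz',c['rotation']).as_matrix()@d
def cast(c,p,z):
    o,d=ray(c,p); return o+d*(z-o[2])/d[2]
def proj(c,P):
    v=R.from_euler('xyz',c['rotation']).as_matrix().T@(np.asarray(P)-c['xyz'])
    return np.array([c['fx']*v[0]/v[2]+c['cx'],c['fy']*v[1]/v[2]+c['cy']])
def tri(l):
    A=np.zeros((3,3));b=np.zeros(3)
    for c,p in l:
        o,d=ray(c,p); d/=np.linalg.norm(d); M=np.eye(3)-np.outer(d,d); A+=M;b+=M@o
    return np.linalg.solve(A,b)
def tool():
    s=get_state(); print('tcp',s['eef_pos'].round(4),np.degrees(s['ee_rot']).round(1),'F',s['force'].round(1),'w',round(s['width'],4),'t',round(s['t'],2))
E
python3 - <<'E'
from h import *
c=camera_model('top')
for n,p,z in [('base',(311,390),0),('rack',(313,163),.05),('blue',(275,213),.011),('red',(303,221),.011),('green',(355,219),.011),('tray',(218,189),.045),('fix',(410,190),.045),('sharp',(247,242),.022),('wheel',(381,240),.016),('wheel2',(408,248),.01),('hammer',(315,135),0)]:
    print(n,cast(c,p,z).round(3))
w=camera_model('wrist');s=get_state()
T=R.from_euler('xyz',s['ee_rot']).as_matrix()
print(T.T@(w['xyz']-s['eef_pos']),R.from_matrix(T.T@R.from_euler('xyz',w['rotation']).as_matrix()).as_euler('xyz',degrees=True))
E
```

```text
base [-0.097  0.005  0.   ]
rack [0.675 0.005 0.05 ]
blue [0.5   0.139 0.011]
red [0.473 0.039 0.011]
green [ 0.482 -0.145  0.011]
tray [0.58  0.338 0.045]
fix [ 0.582 -0.335  0.045]
sharp [0.397 0.234 0.022]
wheel [ 0.408 -0.236  0.016]
wheel2 [ 0.381 -0.331  0.01 ]
hammer [ 0.792 -0.     0.   ]
[ 0.06988597 -0.0003646  -0.15844988] [-1.50488957e+01 -4.34201477e-02  8.99073523e+01]
```

apply_moves([
  {"translation": [0.24, 1, 0.5], "rotation": [0, 0, -0.88]},
  {"translation": [0.24, 1, 0.5], "rotation": [0, 0, -0.88]},
  {"translation": [0.24, 1, 0.5], "rotation": [0, 0, -0.88]},
  {"translation": [0.24, 1, 0.5], "rotation": [0, 0, -0.88]},
  {"translation": [0.24, 1, 0.5], "rotation": [0, 0, -0.88]},
  {"translation": [0.24, 1, 0.5], "rotation": [0, 0, -0.88]},
  {"translation": [0.24, 1, 0.5], "rotation": [0, 0, -0.88]},
  {"translation": [0.24, 1, 0.5], "rotation": [0, 0, -0.88]},
  {"translation": [0.24, 1, 0.5], "rotation": [0, 0, -0.88]},
  {"translation": [0.24, 1, 0.5], "rotation": [0, 0, -0.88]},
])

```text
t: 0.93
eef_pos: [0.3613, -0.3537, 0.3512]
ee_rot: [3.141, -0.0, -3.139]
force: [-0.3, -0.2, 0.2]
width: 0.0878
gripper_force: 0.0
```

apply_moves([
  {"translation": [0.24, 0.9, 0.2], "rotation": [0, 0, 0]},
  {"translation": [0.24, 0.9, 0.2], "rotation": [0, 0, 0]},
  {"translation": [0.24, 0.9, 0.2], "rotation": [0, 0, 0]},
  {"translation": [0.24, 0.9, 0.2], "rotation": [0, 0, 0]},
  {"translation": [0.24, 0.9, 0.2], "rotation": [0, 0, 0]},
  {"translation": [0.24, 0.9, 0.2], "rotation": [0, 0, 0]},
  {"translation": [0.24, 0.9, 0.2], "rotation": [0, 0, 0]},
  {"translation": [0.24, 0.9, 0.2], "rotation": [0, 0, 0]},
  {"translation": [0.24, 0.9, 0.2], "rotation": [0, 0, 0]},
  {"translation": [0.24, 0.9, 0.2], "rotation": [0, 0, 0]},
])

```text
t: 1.77
eef_pos: [0.421, -0.1301, 0.4006]
ee_rot: [-3.141, -0.002, -3.141]
force: [0.1, -0.7, -0.1]
width: 0.0878
gripper_force: 0.0
```

```bash
python3 - <<'E'
from h import *
import pickle
tool()
a=grab('wrist'); cv2.imwrite('pics/w1.png',a[0]); pickle.dump(a,open('w1.pkl','wb'))
E
```

```text
tcp [ 0.421  -0.1301  0.4006] [-1.8e+02 -1.0e-01 -1.8e+02] F [ 0.1 -0.7 -0.1] w 0.0878 t 1.77
```

apply_moves([
  {"translation": [0, 0.9, 0], "rotation": [0, 0, 0]},
  {"translation": [0, 0.9, 0], "rotation": [0, 0, 0]},
  {"translation": [0, 0.9, 0], "rotation": [0, 0, 0]},
  {"translation": [0, 0.9, 0], "rotation": [0, 0, 0]},
  {"translation": [0, 0.9, 0], "rotation": [0, 0, 0]},
  {"translation": [0, 0.9, 0], "rotation": [0, 0, 0]},
  {"translation": [0, 0.9, 0], "rotation": [0, 0, 0]},
  {"translation": [0, 0.9, 0], "rotation": [0, 0, 0]},
  {"translation": [0, 0.9, 0], "rotation": [0, 0, 0]},
  {"translation": [0, 0.9, 0], "rotation": [0, 0, 0]},
])

```text
t: 2.65
eef_pos: [0.4215, 0.0948, 0.4015]
ee_rot: [-3.141, -0.0, -3.142]
force: [0.1, -0.4, -0.1]
width: 0.0879
gripper_force: 0.0
```

```bash
python3 - <<'E'
from h import *
import pickle
tool()
for n in ('wrist','top','scene'):
    a=grab(n); cv2.imwrite(f'pics/{n[0]}2.png',a[0]); pickle.dump(a,open(f'{n[0]}2.pkl','wb'))
E
```

```text
tcp [0.4215 0.0948 0.4015] [-180.   -0. -180.] F [ 0.1 -0.4 -0.1] w 0.0879 t 2.65
```

View pics/w1.png

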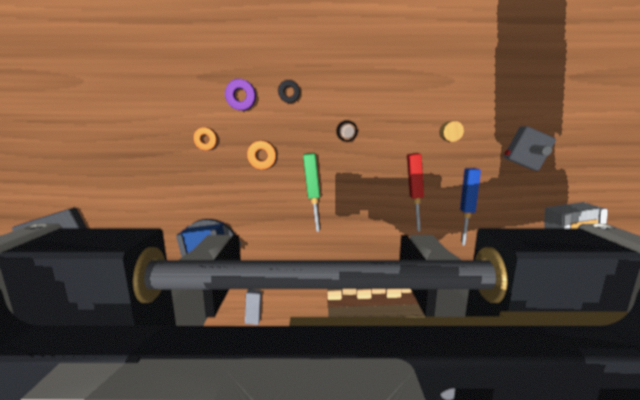

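View pics/w2.png

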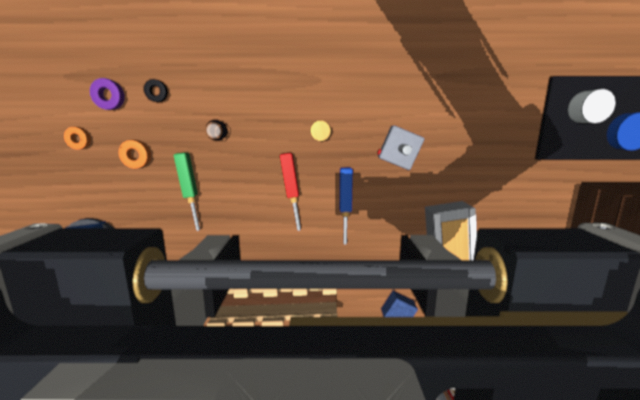

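Both wrist views agree. The larger orange ring is at (262,155) in w1 and (134,153) in w2, the small orange at (205,138)/(76,138), purple at (240,95), and black at (289,91). Next I'll take closer views of the tray, rack and fixture.

apply_moves([
  {"translation": [0.8, 0.9, -0.3], "rotation": [0, 0, 0]},
  {"translation": [0.8, 0.9, -0.3], "rotation": [0, 0, 0]},
  {"translation": [0.8, 0.9, -0.3], "rotation": [0, 0, 0]},
  {"translation": [0.8, 0.9, -0.3], "rotation": [0, 0, 0]},
  {"translation": [0.8, 0.9, -0.3], "rotation": [0, 0, 0]},
  {"translation": [0.8, 0.9, -0.3], "rotation": [0, 0, 0]},
  {"translation": [0.8, 0.9, -0.3], "rotation": [0, 0, 0]},
  {"translation": [0.8, 0.9, -0.3], "rotation": [0, 0, 0]},
  {"translation": [0.8, 0.9, -0.3], "rotation": [0, 0, 0]},
  {"translation": [0.8, 0.9, -0.3], "rotation": [0, 0, 0]},
])

```text
t: 3.63
eef_pos: [0.6219, 0.3209, 0.3243]
ee_rot: [-3.139, -0.002, -3.14]
force: [-0.3, -0.0, -0.1]
width: 0.0879
gripper_force: 0.0
```

```bash
cat >> h.py <<'E'
import pickle
def snap(tag,n='wrist'):
    a=grab(n); cv2.imwrite(f'pics/{tag}.png',a[0]); pickle.dump(a,open(f'{tag}.pkl','wb')); return a
def load(tag): return pickle.load(open(f'{tag}.pkl','rb'))
E
python3 -c "
from h import *
tool();snap('w3')"
```

```text
tcp [0.6219 0.3209 0.3243] [-1.799e+02 -1.000e-01 -1.799e+02] F [-0.3 -0.  -0.1] w 0.0879 t 3.63
```

apply_moves([
  {"translation": [0.2, -0.7, -0.1], "rotation": [0, 0, 0]},
  {"translation": [0.2, -0.7, -0.1], "rotation": [0, 0, 0]},
  {"translation": [0.2, -0.7, -0.1], "rotation": [0, 0, 0]},
  {"translation": [0.2, -0.7, -0.1], "rotation": [0, 0, 0]},
  {"translation": [0.2, -0.7, -0.1], "rotation": [0, 0, 0]},
  {"translation": [0.2, -0.7, -0.1], "rotation": [0, 0, 0]},
  {"translation": [0.2, -0.7, -0.1], "rotation": [0, 0, 0]},
  {"translation": [0.2, -0.7, -0.1], "rotation": [0, 0, 0]},
  {"translation": [0.2, -0.7, -0.1], "rotation": [0, 0, 0]},
  {"translation": [0.2, -0.7, -0.1], "rotation": [0, 0, 0]},
])

```text
t: 4.52
eef_pos: [0.671, 0.147, 0.3022]
ee_rot: [3.141, 0.001, -3.138]
force: [1.2, 0.0, -0.9]
width: 0.0877
gripper_force: 0.0
```

```bash
python3 -c "
from h import *
tool();snap('w4')"
```

```text
tcp [0.671  0.147  0.3022] [ 180.     0.  -179.8] F [ 1.2  0.  -0.9] w 0.0877 t 4.52
```

apply_moves([
  {"translation": [0.0, -0.9, 0], "rotation": [0, 0, 0]},
  {"translation": [0.0, -0.9, 0], "rotation": [0, 0, 0]},
  {"translation": [0.0, -0.9, 0], "rotation": [0, 0, 0]},
  {"translation": [0.0, -0.9, 0], "rotation": [0, 0, 0]},
  {"translation": [0.0, -0.9, 0], "rotation": [0, 0, 0]},
  {"translation": [0.0, -0.9, 0], "rotation": [0, 0, 0]},
  {"translation": [0.0, -0.9, 0], "rotation": [0, 0, 0]},
  {"translation": [0.0, -0.9, 0], "rotation": [0, 0, 0]},
  {"translation": [0.0, -0.9, 0], "rotation": [0, 0, 0]},
  {"translation": [0.0, -0.9, 0], "rotation": [0, 0, 0]},
])

```text
t: 5.4
eef_pos: [0.6715, -0.0776, 0.3015]
ee_rot: [3.141, 0.0, -3.138]
force: [0.5, -0.9, -0.6]
width: 0.088
gripper_force: 0.0
```

```bash
python3 -c "
from h import *
tool();snap('w5')"
```

```text
tcp [ 0.6715 -0.0776  0.3015] [ 180.     0.  -179.8] F [ 0.5 -0.9 -0.6] w 0.088 t 5.4
```

apply_moves([
  {"translation": [-0.1, -0.9, 0], "rotation": [0, 0, 0]},
  {"translation": [-0.1, -0.9, 0], "rotation": [0, 0, 0]},
  {"translation": [-0.1, -0.9, 0], "rotation": [0, 0, 0]},
  {"translation": [-0.1, -0.9, 0], "rotation": [0, 0, 0]},
  {"translation": [-0.1, -0.9, 0], "rotation": [0, 0, 0]},
  {"translation": [-0.1, -0.9, 0], "rotation": [0, 0, 0]},
  {"translation": [-0.1, -0.9, 0], "rotation": [0, 0, 0]},
  {"translation": [-0.1, -0.9, 0], "rotation": [0, 0, 0]},
  {"translation": [-0.1, -0.9, 0], "rotation": [0, 0, 0]},
  {"translation": [-0.1, -0.9, 0], "rotation": [0, 0, 0]},
])

```text
t: 6.28
eef_pos: [0.6468, -0.3025, 0.3017]
ee_rot: [3.141, 0.0, -3.138]
force: [-0.3, 0.7, 0.3]
width: 0.0876
gripper_force: 0.0
```

```bash
python3 -c "
from h import *
tool();snap('w6')"
```

```text
tcp [ 0.6468 -0.3025  0.3017] [ 180.     0.  -179.8] F [-0.3  0.7  0.3] w 0.0876 t 6.28
```

apply_moves([
  {"translation": [-0.1, -0.6, 0], "rotation": [0, 0, 0]},
  {"translation": [-0.1, -0.6, 0], "rotation": [0, 0, 0]},
  {"translation": [-0.1, -0.6, 0], "rotation": [0, 0, 0]},
  {"translation": [-0.1, -0.6, 0], "rotation": [0, 0, 0]},
  {"translation": [-0.1, -0.6, 0], "rotation": [0, 0, 0]},
  {"translation": [-0.1, -0.6, 0], "rotation": [0, 0, 0]},
  {"translation": [-0.1, -0.6, 0], "rotation": [0, 0, 0]},
  {"translation": [-0.1, -0.6, 0], "rotation": [0, 0, 0]},
  {"translation": [-0.1, -0.6, 0], "rotation": [0, 0, 0]},
  {"translation": [-0.1, -0.6, 0], "rotation": [0, 0, 0]},
])

```text
t: 7.17
eef_pos: [0.6219, -0.4527, 0.3021]
ee_rot: [-3.141, 0.001, -3.138]
force: [0.3, 0.0, -0.0]
width: 0.0876
gripper_force: 0.0
```

```bash
python3 -c "
from h import *
tool();snap('w7');snap('top7','top');snap('scene7','scene')
I=[cv2.imread(f'pics/w{i}.png')[:240,:] for i in (3,4,5,6,7)]
m=np.vstack([np.hstack([cv2.resize(I[0],(400,150)),cv2.resize(I[1],(400,150))]),np.hstack([cv2.resize(I[2],(400,150)),cv2.resize(I[3],(400,150))]),np.hstack([cv2.resize(I[4],(400,150)),np.zeros((150,400,3),np.uint8)])])
cv2.imwrite('pics/m1.png',m)
"
```

```text
tcp [ 0.6219 -0.4527  0.3021] [-180.     0.  -179.8] F [ 0.3  0.  -0. ] w 0.0876 t 7.17
```

View pics/m1.png

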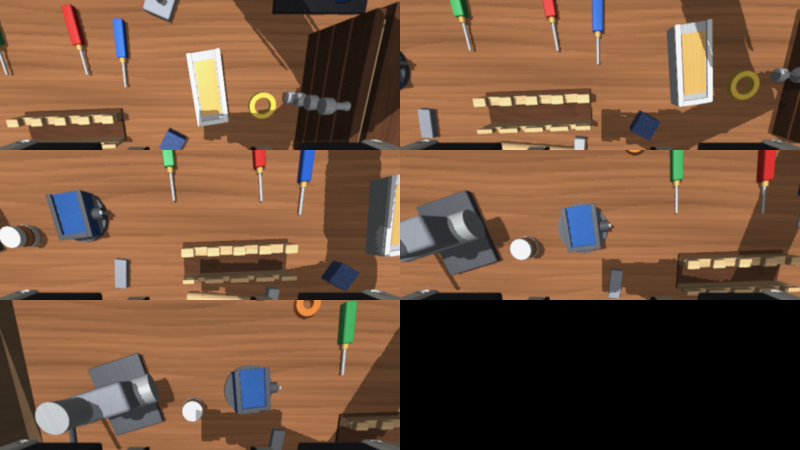

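```bash
cat >> h.py <<'E'
def blobs(im,lo,hi,amin=60,roi=None,k=3):
    h=cv2.cvtColor(im,cv2.COLOR_BGR2HSV); m=cv2.inRange(h,np.array(lo),np.array(hi))
    m[235:]=0 if im.shape[0]==400 and roi is None else m[235:]
    if roi: z=np.zeros_like(m); a,b,c,d=roi; z[b:d,a:c]=m[b:d,a:c]; m=z
    if k: m=cv2.morphologyEx(m,cv2.MORPH_CLOSE,np.ones((k,k)))
    cs,_=cv2.findContours(m,cv2.RETR_EXTERNAL,cv2.CHAIN_APPROX_NONE)
    return sorted([c for c in cs if cv2.contourArea(c)>amin],key=cv2.contourArea,reverse=True)
E
python3 - <<'E'
from h import *
# colour ids
ims={t:load(t) for t in ('w1','w2','w3','w4','w5','w6','w7')}
hs=lambda t,p: cv2.cvtColor(ims[t][0],cv2.COLOR_BGR2HSV)[p[1],p[0]]
print('blank',hs('w3',(333,140)),hs('w4',(464,99)),'bed',hs('w6',(293,128)),hs('w7',(400,144)),'lip',hs('w6',(272,128)),'rack',hs('w4',(216,160)),'table',hs('w4',(300,120)),'handles',hs('w1',(313,175)),hs('w1',(415,170)),hs('w1',(471,190)),'sharp',hs('w2',(395,140)),'whl',hs('w2',(125,150)))
C={'red':((0,180,60),(6,255,255)),'blue':((108,150,50),(125,255,255)),'green':((50,120,40),(75,255,255)),'orange':((10,190,150),(18,255,255)),'brass':((20,100,120),(30,255,255))}
for t in ims:
    im,c=ims[t]
    for n,(lo,hi) in C.items():
        for b in blobs(im,lo,hi,150)[:3]:
            r=cv2.minAreaRect(b); print(t,n,int(cv2.contourArea(b)),np.round(r[0],1),np.round(r[1],1),round(r[2],1))
E
```

```text
blank [ 25 118 247] [ 20 133 239] bed [108 172 196] [108 175 178] lip [108 172 178] rack [ 23  83 244] table [ 12 140 162] handles [ 68 132 213] [  1 188 228] [110 196 116] sharp [111  23 190] whl [ 14 173 240]
w1 red 545 [415.3 175.8] [44.  13.8] 86.6
w1 blue 548 [470.  190.1] [14.4 43. ] 7.1
w1 blue 167 [201.8 230.8] [ 7.9 40. ] 81.6
w1 green 420 [311.4 175.2] [43. 11.] 83.7
w1 brass 206 [452. 130.] [17. 17.] 45.0
w2 red 169 [289.4 174.8] [44.2 12.4] 80.8
w2 blue 1008 [623. 131.] [38. 32.] 90.0
w2 blue 403 [345.5 189. ] [42. 11.] 90.0
w2 green 532 [185.3 174.4] [43.8 13.9] 78.1
w2 brass 273 [319.8 130.1] [18.7 19.3] 18.4
w3 red 1262 [117.3  39.8] [69.2 21.3] 74.1
w3 blue 984 [192.1  60.6] [62.6 18. ] 84.6
w3 brass 2363 [332.4 139.1] [86.2 31.5] 82.3
w3 brass 1417 [419.5 168. ] [41.7 43.1] 45.0
w4 blue 698 [315.5  25. ] [50. 15.] 90.0
w4 green 544 [94.8 13.3] [33.  22.3] 76.0
w4 brass 2822 [470.6 100.7] [97.4 33.7] 87.2
w4 brass 1558 [551.8 136. ] [41.3 49.1] 56.3
w5 red 483 [414.8  14.4] [30.2 19.5] 85.8
w5 blue 2292 [110.  101.1] [69.4 37.2] 74.7
w5 blue 945 [489.4  25.5] [20.6 53.5] 6.5
w5 blue 477 [146.1 101.3] [71.6 11.3] 75.5
w5 green 387 [269.4  13.5] [28.8 16.6] 83.7
w5 brass 684 [633. 103.] [94. 12.] 90.0
w6 red 1272 [585.8  25.5] [27.6 52.6] 3.6
w6 blue 2283 [288.3 121.4] [62.5 39.1] 82.4
w6 green 845 [442.5  24.5] [49. 19.] 90.0
w7 blue 2182 [404.7 141.3] [61.5 38.6] 85.9
w7 green 1459 [555.   34.5] [24.2 71.2] 5.2
```

```bash
python3 -c "
from h import *
I=lambda t,a,b,c,d:cv2.resize(cv2.imread(f'pics/{t}.png')[b:d,a:c],(400,300),interpolation=cv2.INTER_CUBIC)
cv2.imwrite('pics/m2.png',np.vstack([np.hstack([I('w3',280,60,400,210),I('w4',100,120,340,235)]),np.hstack([I('w6',230,60,370,165),I('w2',90,110,170,170)])]))"
```

```text
(no output)
```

View pics/m2.png

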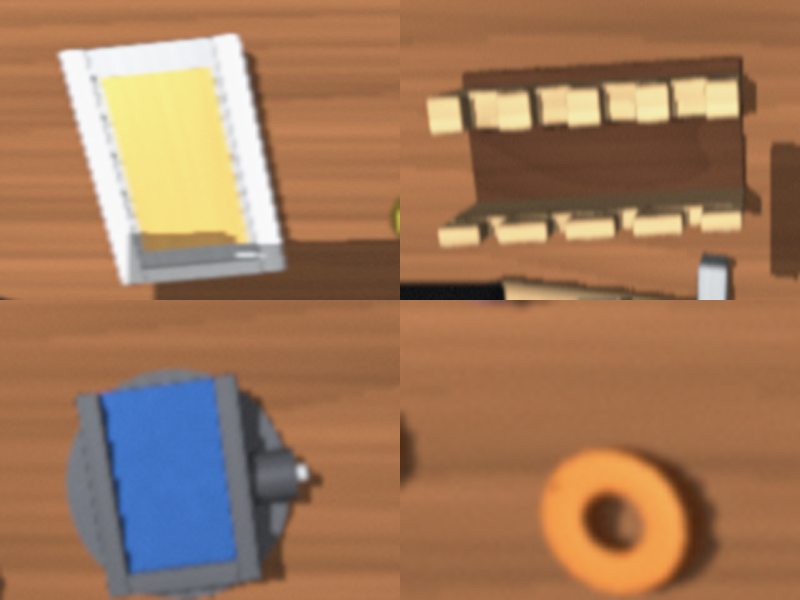

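The crop confirms several things:
- The large orange ring is the wheel.
- The tray's open end faces the robot, and the blank lies near the end lip.
- The bed's stop is at the far end (down in the picture).
- The rack's front rail is the upper row of five teeth.

```bash
python3 - <<'E'
from h import *
def mrect(t,lo,hi,z,i=0,roi=None,k=3):
    im,c=load(t); bs=blobs(im,lo,hi,60,roi or (0,0,640,235),k); 
    b=bs[i]; P=np.array([cast(c,p,z)[:2] for p in b[:,0]])
    (x,y),(w,h),a=cv2.minAreaRect((P*1000).astype(np.float32))
    if w<h: w,h,a=h,w,a+90
    a=(a+90)%180-90
    px=np.array(cv2.minAreaRect(b)[0]); return np.array([x,y,w,h,a]),c,px
def pair(n,l,lo,hi,z,k=3):
    L=[]
    for t,roi in l:
        r,c,px=mrect(t,lo,hi,z,0,roi,k); print(n,t,r.round(1)); L.append((c,px))
    if len(L)>1: print('  tri',(tri(L)*1000).round(1))
pair('blank',[('w3',(290,60,380,210)),('w4',(430,20,520,170))],(18,80,60),(32,255,255),.048)
pair('bed',[('w5',(40,40,160,170)),('w6',(230,60,350,180)),('w7',(350,60,460,220))],(100,150,50),(118,255,255),.045)
pair('red',[('w1',(390,140,440,210)),('w2',(270,140,310,205)),('w3',(80,0,160,90))],(0,150,40),(6,255,255),.022)
pair('blue',[('w1',(450,150,490,220)),('w2',(330,150,360,220)),('w3',(160,10,220,100))],(100,100,40),(125,255,255),.022)
pair('green',[('w1',(295,145,330,205)),('w2',(165,145,205,205)),('w7',(500,0,600,110))],(50,90,30),(80,255,255),.022)
pair('wheel',[('w1',(243,135,280,172)),('w2',(112,135,155,172))],(8,165,170),(20,255,255),.016)
pair('wheelsmall',[('w1',(190,125,222,155)),('w2',(60,125,95,155))],(8,165,170),(20,255,255),.016)
# rack teeth tops
for t in('w4','w5'):
    im,c=load(t)
    for b in blobs(im,(18,60,236),(30,120,255),15,(100,120,480,235),0):
        P=np.array([cast(c,p,.060)[:2] for p in b[:,0]]); r=cv2.minAreaRect((P*1000).astype(np.float32)); print(t,np.round(cv2.minAreaRect(b)[0],1),np.round(r[0],1),np.round(r[1],1),round(r[2],1))
E
```

```text
blank w3 [579.9 337.6 119.5  43.7   9. ]
blank w4 [579.2 337.6 119.3  44.5   9.2]
  tri [577.3 336.8  49.4]
bed w5 [ 580.9 -345.8   77.5   48.2    7.5]
bed w6 [ 580.4 -343.4   78.1   49.9    7.5]
bed w7 [ 580.1 -341.7   78.8   49.6    7.6]
  tri [ 579.7 -343.    50.1]
red w1 [445.4  37.   80.2  25.7   8.3]
red w2 [445.7  40.6  79.1  23.8   8.1]
red w3 [448.4  44.9  81.6  30.7   8. ]
  tri [446.1  39.7  13.7]
blue w1 [4.723e+02 1.365e+02 7.830e+01 2.720e+01 3.000e-01]
blue w2 [472.3 141.   78.6  21.1   1.1]
blue w3 [474.3 144.1  77.5  25.8   0.6]
  tri [472.6 141.2  13.8]
green w1 [ 445.8 -145.2   79.2   22.1    6. ]
green w2 [ 446.1 -141.8   78.3   26.8    6.3]
green w7 [ 447.  -152.8   79.9   31.8    6.5]
  tri [ 445.7 -146.1   13.4]Traceback (most recent call last):
  File "<stdin>", line 19, in <module>
  File "<stdin>", line 12, in pair
  File "<stdin>", line 4, in mrect
IndexError: list index out of range
```

```bash
python3 - <<'E'
from h import *
for n,l in {'wheel':[('w1',(235,130,285,176)),('w2',(106,130,162,176))],'small':[('w1',(185,120,225,160)),('w2',(55,120,98,160))]}.items():
    L=[]
    for t,(a,b,c_,d) in l:
        im,c=load(t); hsv=cv2.cvtColor(im,cv2.COLOR_BGR2HSV)
        bs=blobs(im,(8,160,195),(20,255,255),60,(a,b,c_,d)); 
        if not bs: print(t,'none',hsv[b:d,a:c_].reshape(-1,3).max(0)); continue
        P=np.array([cast(c,p,.016)[:2] for p in bs[0][:,0]]); (x,y),r=cv2.minEnclosingCircle((P*1000).astype(np.float32)); e=cv2.fitEllipse(bs[0]); print(n,t,x,y,2*r,cast(c,e[0],.016)); L.append((c,e[0]))
    if len(L)>1: print(tri(L))
for t in('w4','w5'):
    im,c=load(t)
    for b in blobs(im,(18,60,236),(30,120,255),15,(100,120,480,235),0):
        P=np.array([cast(c,p,.060)[:2] for p in b[:,0]]); r=cv2.minAreaRect((P*1000).astype(np.float32)); print(t,np.round(cv2.minAreaRect(b)[0],1),np.round(r[0],1),np.round(r[1],1),round(r[2],1))
# sharpener box & spindle, w2
im,c=load('w2')
for b in blobs(im,(90,5,150),(130,60,255),100,(370,110,440,185))[:2]:
    P=np.array([cast(c,p,.022)[:2] for p in b[:,0]]); print('sharp',cv2.minAreaRect((P*1000).astype(np.float32)))
E
```

```text
wheel w1 410.1170654296875 -233.66748046875 49.676143646240234 [ 0.40937877 -0.23355662  0.016     ]
wheel w2 410.40753173828125 -234.21258544921875 49.955753326416016 [ 0.41017778 -0.23382101  0.016     ]
[ 0.409718   -0.23345644  0.01656432]
small w1 382.6304931640625 -330.1432189941406 38.537132263183594 [ 0.38530112 -0.33107211  0.016     ]
small w2 382.74212646484375 -329.0369873046875 38.956329345703125 [ 0.38253189 -0.32870596  0.016     ]
[ 0.38423831 -0.33302807  0.01055927]
w4 [283.5 157. ] [648.3 100.1] [45.3 15.1] 87.3
w4 [242.5 159.1] [651.2  47. ] [42.4 15.2] 87.3
w4 [202.  160.5] [653.3  -5.4] [14.2 40.6] 0.3
w4 [161.  162.1] [655.7 -58.7] [40.4 15.3] 87.3
w4 [126. 164.] [ 658.3 -104.4] [13.  22.3] 0.3
w4 [250.9 205.8] [713.8  54.6] [43.   8.2] 86.0
w4 [172.5 209. ] [718.8 -51.5] [ 5.6 36.8] 0.3
w4 [213.  207.5] [716.5   3.3] [ 5.8 37.5] 2.9
w4 [288.8 204. ] [711.1 105.6] [37.9  7.8] 82.9
w4 [134.5 210.3] [ 720.9 -102.9] [ 5.3 28.9] 3.4
w5 [433.5 158.5] [649.4  68.5] [15.4 45.2] 7.1
w5 [392.1 160.2] [651.8  15.6] [15.1 47.9] 6.3
w5 [299.5 164.5] [ 658.  -104.2] [14.3 22.2] 0.3
w5 [466.5 158.5] [649.1 111.2] [14.1 22.9] 0.3
w5 [341.5 162.5] [655.1 -49.8] [14.2 22.2] 0.3
w5 [362.  160.5] [652.4 -23.4] [14.2 21.1] 0.3
w5 [321.  161.5] [654.  -76.3] [14.2 20.7] 0.3
w5 [301. 211.] [ 720.8 -102.9] [ 5.6 21.6] 0.3
sharp ((397.8778991699219, 234.33094787597656), (56.823238372802734, 56.57633972167969), 68.5705795288086)
```

apply_moves([
  {"translation": [-0.85, 0.876, -0.64], "rotation": [0, 0, 0]},
  {"translation": [-0.85, 0.876, -0.64], "rotation": [0, 0, 0]},
  {"translation": [-0.85, 0.876, -0.64], "rotation": [0, 0, 0]},
  {"translation": [-0.85, 0.876, -0.64], "rotation": [0, 0, 0]},
  {"translation": [-0.85, 0.876, -0.64], "rotation": [0, 0, 0]},
  {"translation": [-0.85, 0.876, -0.64], "rotation": [0, 0, 0]},
  {"translation": [-0.85, 0.876, -0.64], "rotation": [0, 0, 0]},
  {"translation": [-0.85, 0.876, -0.64], "rotation": [0, 0, 0]},
  {"translation": [-0.85, 0.876, -0.64], "rotation": [0, 0, 0]},
  {"translation": [-0.85, 0.876, -0.64], "rotation": [0, 0, 0]},
], jaw=-0.5, newtons=25)

```text
t: 8.15
eef_pos: [0.4056, -0.2331, 0.1406]
ee_rot: [3.141, -0.002, -3.138]
force: [-0.4, 0.1, 0.9]
width: 0.0658
gripper_force: 0.0
```

```bash
python3 - <<'E'
from h import *
tool(); im,c=snap('w8')
for z in (.016,.008):
  for b in blobs(im,(8,160,195),(20,255,255),300,(0,0,640,240))[:3]:
    P=np.array([cast(c,p,z)[:2] for p in b[:,0]]); (x,y),r=cv2.minEnclosingCircle((P*1000).astype(np.float32)); print(x,y,2*r,cv2.fitEllipse(b)[0])
T=[load(t) for t in('w1','w2')]
for t,roi in (('w1',(500,115,565,180)),('w2',(370,110,440,185))):
    im,c=load(t); h=cv2.cvtColor(im,cv2.COLOR_BGR2HSV); print(t)
    for b in blobs(im,(90,0,205),(140,25,255),6,roi,0)[:4]: print(cv2.minAreaRect(b))
cv2.imwrite('pics/c1.png',np.hstack([cv2.resize(T[0][0][110:190,490:590],(400,320),interpolation=cv2.INTER_CUBIC),cv2.resize(T[1][0][110:190,360:460],(400,320),interpolation=cv2.INTER_CUBIC)]))
E
```

```text
tcp [ 0.4056 -0.2331  0.1406] [ 1.799e+02 -1.000e-01 -1.798e+02] F [-0.4  0.1  0.9] w 0.0658 t 8.15
381.6258850097656 -330.01422119140625 38.6546516418457 (215.16470336914062, 170.37266540527344)
382.90826416015625 -332.7287902832031 39.74656295776367 (215.16470336914062, 170.37266540527344)
w1
w2
((406.5, 150.0), (6.0, 7.0), 90.0)
```

View pics/c1.png

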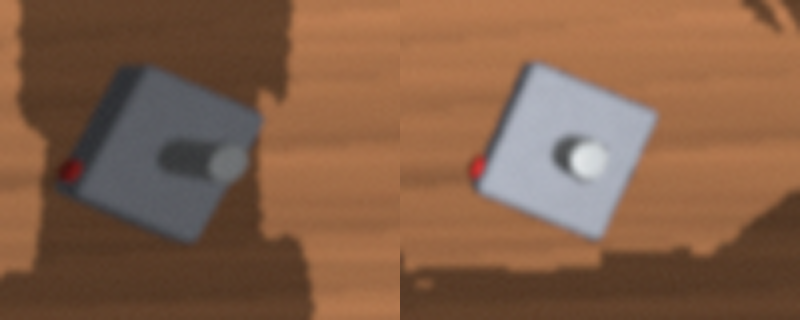

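The spindle top sits at w1 (547,151) and w2 (407,150).

```bash
python3 - <<'E'
from h import *
c1=load('w1')[1];c2=load('w2')[1]
a,b=(546.8,150.5),(406.6,150)
print('spindle tri',tri([(c1,a),(c2,b)]),cast(c1,a,.056),cast(c2,b,.056))
im,c=load('w8')
for b in blobs(im,(4,165,60),(20,255,255),300,(0,0,640,300))[:4]:
    P=np.array([cast(c,p,.016)[:2] for p in b[:,0]]); (x,y),r=cv2.minEnclosingCircle((P*1000).astype(np.float32)); print(x,y,2*r,cv2.fitEllipse(b)[0],cv2.contourArea(b))
print(proj(c,(.41,-.2335,.016)))
E
```

```text
spindle tri [0.39816816 0.23397744 0.05726401] [0.39787471 0.23486644 0.056     ] [0.39869532 0.23434026 0.056     ]
408.7356262207031 -233.11505126953125 51.33055877685547 (319.83740234375, 199.3411102294922) 2123.0
381.25 -327.96588134765625 41.03730773925781 (216.62303161621094, 169.1157989501953) 365.5
381.6847229003906 -329.1346130371094 20.871639251708984 (215.6811065673828, 170.33050537109375) 340.0
[319.49548126 201.0787923 ]
```

apply_moves([
  {"translation": [0.014, 0, -0.2], "rotation": [0, 0, 0]},
  {"translation": [0.014, 0, -0.4], "rotation": [0, 0, 0]},
  {"translation": [0.014, 0, -0.4], "rotation": [0, 0, 0]},
  {"translation": [0.014, 0, -0.4], "rotation": [0, 0, 0]},
  {"translation": [0.014, 0, -0.4], "rotation": [0, 0, 0]},
  {"translation": [0.014, 0, -0.4], "rotation": [0, 0, 0]},
  {"translation": [0.014, 0, -0.4], "rotation": [0, 0, 0]},
  {"translation": [0.014, 0, -0.4], "rotation": [0, 0, 0]},
  {"translation": [0.014, 0, -0.4], "rotation": [0, 0, 0]},
  {"translation": [0.014, 0, -0.4], "rotation": [0, 0, 0]},
])

```text
t: 9.03
eef_pos: [0.4128, -0.2351, 0.0424]
ee_rot: [-3.141, 0.002, -3.14]
force: [-0.0, -0.4, -0.7]
width: 0.0654
gripper_force: 0.0
```

apply_moves([
  {"translation": [-0.014, 0.006, -0.08], "rotation": [0, 0, 0]},
  {"translation": [-0.014, 0.006, -0.154], "rotation": [0, 0, 0]},
  {"translation": [-0.014, 0.006, -0.154], "rotation": [0, 0, 0]},
  {"translation": [-0.014, 0.006, -0.154], "rotation": [0, 0, 0]},
  {"translation": [-0.014, 0.006, -0.154], "rotation": [0, 0, 0]},
  {"translation": [-0.014, 0.006, -0.154], "rotation": [0, 0, 0]},
  {"translation": [-0.014, 0.006, -0.154], "rotation": [0, 0, 0]},
  {"translation": [-0.014, 0.006, -0.154], "rotation": [0, 0, 0]},
  {"translation": [-0.014, 0.006, -0.154], "rotation": [0, 0, 0]},
  {"translation": [-0.014, 0.006, -0.154], "rotation": [0, 0, 0]},
])

```text
t: 9.87
eef_pos: [0.409, -0.2335, 0.0034]
ee_rot: [-3.142, 0.0, -3.14]
force: [0.2, -0.6, -0.2]
width: 0.0658
gripper_force: 0.0
```

apply_moves([
  {"translation": [0, 0, 0], "rotation": [0, 0, 0]},
  {"translation": [0, 0, 0], "rotation": [0, 0, 0]},
  {"translation": [0, 0, 0], "rotation": [0, 0, 0]},
  {"translation": [0, 0, 0], "rotation": [0, 0, 0]},
  {"translation": [0, 0, 0], "rotation": [0, 0, 0]},
  {"translation": [0, 0, 0], "rotation": [0, 0, 0]},
  {"translation": [0, 0, 0], "rotation": [0, 0, 0]},
  {"translation": [0, 0, 0], "rotation": [0, 0, 0]},
  {"translation": [0, 0, 0], "rotation": [0, 0, 0]},
  {"translation": [0, 0, 0], "rotation": [0, 0, 0]},
], jaw=0.4, newtons=25)

```text
t: 10.7
eef_pos: [0.4088, -0.2335, 0.0031]
ee_rot: [3.142, -0.0, -3.14]
force: [-0.7, 1.3, 0.9]
width: 0.0496
gripper_force: 25.0
```

apply_moves([
  {"translation": [0, 0, 0.08], "rotation": [0, 0, 0]},
  {"translation": [0, 0, 0.2], "rotation": [0, 0, 0]},
  {"translation": [0, 0, 0.35], "rotation": [0, 0, 0]},
  {"translation": [0, 0, 0.5], "rotation": [0, 0, 0]},
  {"translation": [0, 0, 0.5], "rotation": [0, 0, 0]},
  {"translation": [0, 0, 0.5], "rotation": [0, 0, 0]},
  {"translation": [0, 0, 0.5], "rotation": [0, 0, 0]},
  {"translation": [0, 0, 0.5], "rotation": [0, 0, 0]},
  {"translation": [0, 0, 0.5], "rotation": [0, 0, 0]},
  {"translation": [0, 0, 0.5], "rotation": [0, 0, 0]},
])

```text
t: 11.53
eef_pos: [0.4081, -0.2334, 0.1269]
ee_rot: [3.141, -0.002, -3.14]
force: [0.3, -0.1, -1.2]
width: 0.0498
gripper_force: 25.0
```

apply_moves([
  {"translation": [0.2, 0.2, 0], "rotation": [0, 0, 0]},
  {"translation": [0.2, 0.4, 0], "rotation": [0, 0, 0]},
  {"translation": [0.2, 0.55, 0], "rotation": [0, 0, 0]},
  {"translation": [0.2, 0.7, 0], "rotation": [0, 0, 0]},
  {"translation": [0.2, 0.85, 0], "rotation": [0, 0, 0]},
  {"translation": [0.2, 0.936, 0], "rotation": [0, 0, 0]},
  {"translation": [0.2, 0.936, 0], "rotation": [0, 0, 0]},
  {"translation": [0.2, 0.936, 0], "rotation": [0, 0, 0]},
  {"translation": [0.2, 0.936, 0], "rotation": [0, 0, 0]},
  {"translation": [0.2, 0.936, 0], "rotation": [0, 0, 0]},
])

```text
t: 12.37
eef_pos: [0.4585, -0.0003, 0.1276]
ee_rot: [-3.141, -0.001, -3.14]
force: [-0.4, -0.5, -1.6]
width: 0.0499
gripper_force: 25.0
```

apply_moves([
  {"translation": [-0.24, 0.2, 0], "rotation": [0, 0, 0]},
  {"translation": [-0.24, 0.4, 0], "rotation": [0, 0, 0]},
  {"translation": [-0.24, 0.55, 0], "rotation": [0, 0, 0]},
  {"translation": [-0.24, 0.7, 0], "rotation": [0, 0, 0]},
  {"translation": [-0.24, 0.85, 0], "rotation": [0, 0, 0]},
  {"translation": [-0.24, 0.936, 0], "rotation": [0, 0, 0]},
  {"translation": [-0.24, 0.936, 0], "rotation": [0, 0, 0]},
  {"translation": [-0.24, 0.936, 0], "rotation": [0, 0, 0]},
  {"translation": [-0.24, 0.936, 0], "rotation": [0, 0, 0]},
  {"translation": [-0.24, 0.936, 0], "rotation": [0, 0, 0]},
])

```text
t: 13.2
eef_pos: [0.3989, 0.2327, 0.1277]
ee_rot: [-3.141, -0.001, 3.141]
force: [-0.5, 0.4, -0.5]
width: 0.0495
gripper_force: 25.0
```

```bash
python3 - <<'E'
from h import *
tool(); im,c=snap('w9'); top,ct=snap('top9','top')
print(proj(c,(.3983,.2345,.056)),proj(ct,(.3983,.2345,.056)))
cv2.imwrite('pics/c2.png',np.hstack([cv2.resize(im[100:300,160:480],(400,250)),cv2.resize(top[200:280,190:318],(400,250))]))
E
```

```text
tcp [0.3989 0.2327 0.1277] [-180.   -0.  180.] F [-0.5  0.4 -0.5] w 0.0495 t 13.2
[322.55715295 211.91425326] [245.0379708  241.25554512]
```

View pics/c2.png

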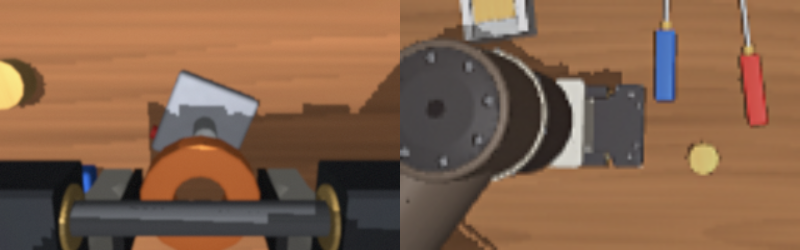

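The wheel hangs level in the grip, with the spindle just behind and below it.

apply_moves([
  {"translation": [-0.002, 0.007, -0.1], "rotation": [0, 0, 0]},
  {"translation": [-0.002, 0.007, -0.18], "rotation": [0, 0, 0]},
  {"translation": [-0.002, 0.007, -0.24], "rotation": [0, 0, 0]},
  {"translation": [-0.002, 0.007, -0.25], "rotation": [0, 0, 0]},
  {"translation": [-0.002, 0.007, -0.26], "rotation": [0, 0, 0]},
  {"translation": [-0.002, 0.007, -0.27], "rotation": [0, 0, 0]},
  {"translation": [-0.002, 0.007, -0.28], "rotation": [0, 0, 0]},
  {"translation": [-0.002, 0.007, -0.29], "rotation": [0, 0, 0]},
  {"translation": [-0.002, 0.007, -0.3], "rotation": [0, 0, 0]},
  {"translation": [-0.002, 0.007, -0.3], "rotation": [0, 0, 0]},
])

```text
t: 14.13
eef_pos: [0.3983, 0.2362, 0.053]
ee_rot: [3.141, 0.0, -3.14]
force: [0.8, -0.5, -1.1]
width: 0.0497
gripper_force: 25.0
```

apply_moves([
  {"translation": [0, -0.006, 0], "rotation": [0, 0, 0]},
  {"translation": [0, -0.006, -0.02], "rotation": [0, 0, 0]},
  {"translation": [0, -0.006, -0.04], "rotation": [0, 0, 0]},
  {"translation": [0, -0.006, -0.06], "rotation": [0, 0, 0]},
  {"translation": [0, -0.006, -0.08], "rotation": [0, 0, 0]},
  {"translation": [0, -0.006, -0.09], "rotation": [0, 0, 0]},
  {"translation": [0, -0.006, -0.1], "rotation": [0, 0, 0]},
  {"translation": [0, -0.006, -0.107], "rotation": [0, 0, 0]},
  {"translation": [0, -0.006, -0.107], "rotation": [0, 0, 0]},
  {"translation": [0, -0.006, -0.107], "rotation": [0, 0, 0]},
])

```text
t: 14.97
eef_pos: [0.3983, 0.2348, 0.0263]
ee_rot: [-3.141, -0.0, -3.14]
force: [-0.3, 0.3, -0.2]
width: 0.0496
gripper_force: 25.0
```

apply_moves([
  {"translation": [0, 0, -0.004], "rotation": [0, 0, 0]},
  {"translation": [0, 0, -0.004], "rotation": [0, 0, 0]},
  {"translation": [0, 0, -0.004], "rotation": [0, 0, 0]},
  {"translation": [0, 0, -0.004], "rotation": [0, 0, 0]},
  {"translation": [0, 0, -0.004], "rotation": [0, 0, 0]},
  {"translation": [0, 0, -0.004], "rotation": [0, 0, 0]},
  {"translation": [0, 0, -0.004], "rotation": [0, 0, 0]},
  {"translation": [0, 0, -0.004], "rotation": [0, 0, 0]},
  {"translation": [0, 0, -0.004], "rotation": [0, 0, 0]},
  {"translation": [0, 0, -0.004], "rotation": [0, 0, 0]},
], jaw=-0.5)

```text
t: 15.8
eef_pos: [0.3983, 0.2348, 0.0253]
ee_rot: [-3.142, -0.0, -3.14]
force: [0.5, 0.6, 0.3]
width: 0.0657
gripper_force: 0.0
```

apply_moves([
  {"translation": [0, 0, 0.1], "rotation": [0, 0, 0]},
  {"translation": [0, 0, 0.2], "rotation": [0, 0, 0]},
  {"translation": [0, 0, 0.35], "rotation": [0, 0, 0]},
  {"translation": [0, 0, 0.5], "rotation": [0, 0, 0]},
  {"translation": [0, 0, 0.6], "rotation": [0, 0, 0]},
  {"translation": [0.28, -0.4, 0.6], "rotation": [0, 0, 0]},
  {"translation": [0.28, -0.4, 0.6], "rotation": [0, 0, 0]},
  {"translation": [0.28, -0.4, 0.6], "rotation": [0, 0, 0]},
  {"translation": [0.28, -0.4, 0.6], "rotation": [0, 0, 0]},
  {"translation": [0.28, -0.4, 0.6], "rotation": [0, 0, 0]},
])

```text
t: 16.63
eef_pos: [0.4689, 0.1329, 0.175]
ee_rot: [-3.141, -0.0, 3.14]
force: [-0.5, -0.1, 0.4]
width: 0.0659
gripper_force: 0.0
```

```bash
cat >> h.py <<'E'
COL={'red':((0,150,40),(6,255,255)),'blue':((104,130,40),(125,255,255)),'green':((50,90,30),(80,255,255))}
def handle(im,c,n,z=.022,lim=300):
    out=[]
    for b in blobs(im,*COL[n],lim,(0,0,640,300))[:3]:
        P=np.array([cast(c,p,z)[:2] for p in b[:,0]])
        (x,y),(w,h),a=cv2.minAreaRect((P*1000).astype(np.float32))
        if w<h: w,h,a=h,w,a+90
        out.append(np.round([x,y,w,h,(a+90)%180-90],1))
    return out
E
python3 - <<'E'
from h import *
tool(); im,c=snap('w10')
for n in COL: print(n,handle(im,c,n))
print(proj(c,(.398,.2345,.038)))
h=cv2.cvtColor(im,cv2.COLOR_BGR2HSV)
for b in blobs(im,(4,165,60),(20,255,255),300,(0,0,640,300))[:4]:
    P=np.array([cast(c,p,.038)[:2] for p in b[:,0]]); print('wheel',cv2.minEnclosingCircle((P*1000).astype(np.float32)))
E
```

```text
tcp [0.4689 0.1329 0.175 ] [-180.    -0.   179.9] F [-0.5 -0.1  0.4] w 0.0659 t 16.63
red [array([446.2,  42.5,  78.8,  26.1,   8. ])]
blue [array([ 4.719e+02,  1.410e+02,  7.740e+01,  2.040e+01, -1.000e-01])]
green [array([ 446. , -137.4,   78.3,   35.5,    6.3])]
[430.40420897 118.34283904]
wheel ((399.92559814453125, 233.06826782226562), 25.406625747680664)
```

apply_moves([
  {"translation": [-0.008, 0.032, -0.16], "rotation": [0, 0, 0]},
  {"translation": [-0.008, 0.032, -0.3], "rotation": [0, 0, 0]},
  {"translation": [-0.008, 0.032, -0.45], "rotation": [0, 0, 0]},
  {"translation": [-0.008, 0.032, -0.55], "rotation": [0, 0, 0]},
  {"translation": [-0.008, 0.032, -0.62], "rotation": [0, 0, 0]},
  {"translation": [-0.008, 0.032, -0.66], "rotation": [0, 0, 0]},
  {"translation": [-0.008, 0.032, -0.684], "rotation": [0, 0, 0]},
  {"translation": [-0.008, 0.032, -0.684], "rotation": [0, 0, 0]},
  {"translation": [-0.008, 0.032, -0.684], "rotation": [0, 0, 0]},
  {"translation": [-0.008, 0.032, -0.684], "rotation": [0, 0, 0]},
])

```text
t: 17.52
eef_pos: [0.4667, 0.1436, 0.0052]
ee_rot: [3.141, 0.001, -3.139]
force: [-0.2, -0.6, 0.6]
width: 0.0656
gripper_force: 0.0
```

apply_moves([
  {"translation": [0, 0, 0], "rotation": [0, 0, 0]},
  {"translation": [0, 0, 0], "rotation": [0, 0, 0]},
  {"translation": [0, 0, 0], "rotation": [0, 0, 0]},
  {"translation": [0, 0, 0], "rotation": [0, 0, 0]},
  {"translation": [0, 0, 0], "rotation": [0, 0, 0]},
  {"translation": [0, 0, 0], "rotation": [0, 0, 0]},
  {"translation": [0, 0, 0], "rotation": [0, 0, 0]},
  {"translation": [0, 0, 0], "rotation": [0, 0, 0]},
  {"translation": [0, 0, 0], "rotation": [0, 0, 0]},
  {"translation": [0, 0, 0], "rotation": [0, 0, 0]},
], jaw=0.8, newtons=35)

```text
t: 18.35
eef_pos: [0.4664, 0.1427, 0.0043]
ee_rot: [-3.142, -0.0, -3.14]
force: [-0.6, -0.0, 0.3]
width: 0.0217
gripper_force: 34.9
```

apply_moves([
  {"translation": [0, 0, 0.05], "rotation": [0, 0, 0]},
  {"translation": [0, 0, 0.12], "rotation": [0, 0, 0]},
  {"translation": [0, 0, 0.25], "rotation": [0, 0, 0]},
  {"translation": [0, 0, 0.35], "rotation": [0, 0, 0]},
  {"translation": [0, 0, 0.45], "rotation": [0, 0, 0]},
  {"translation": [0, 0, 0.45], "rotation": [0, 0, 0]},
  {"translation": [0, 0, 0.45], "rotation": [0, 0, 0]},
  {"translation": [0, 0, 0.45], "rotation": [0, 0, 0]},
  {"translation": [0, 0, 0.45], "rotation": [0, 0, 0]},
  {"translation": [0, 0, 0.45], "rotation": [0, 0, 0]},
])

```text
t: 19.18
eef_pos: [0.4657, 0.1423, 0.1157]
ee_rot: [-3.14, -0.002, -3.14]
force: [0.2, 0.4, -1.2]
width: 0.0219
gripper_force: 34.9
```

```bash
python3 - <<'E'
from h import *
tool(); snap('top11','top'); im,c=snap('w11')
print(handle(im,c,'blue',.13)); sc,_=snap('scene11','scene')
p=proj(camera_model('scene'),get_state()['eef_pos']).astype(int); print(p)
cv2.imwrite('pics/c3.png',np.hstack([cv2.resize(im[60:300,160:480],(400,300)),cv2.resize(sc[max(p[1]-75,0):p[1]+75,p[0]-100:p[0]+100],(400,300))]))
E
```

```text
tcp [0.4657 0.1423 0.1157] [-1.799e+02 -1.000e-01 -1.799e+02] F [ 0.2  0.4 -1.2] w 0.0219 t 19.18
[array([4.477e+02, 1.419e+02, 3.440e+01, 2.270e+01, 3.000e-01]), array([484.4, 142. ,  20.5,   5.9, -89.7])]
[344 147]
```

View pics/c3.png

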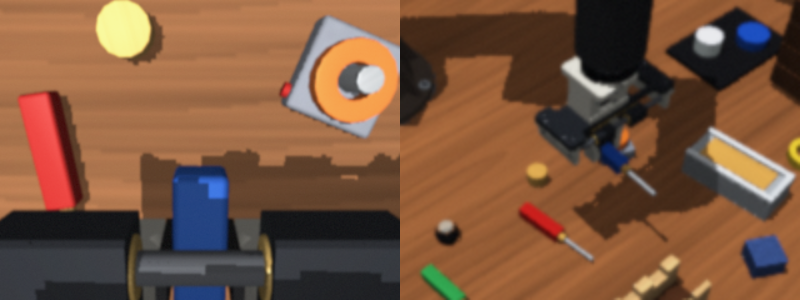

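The wheel lies flat on the box around the spindle. The blue graver is held level.

apply_moves([
  {"translation": [0.1, -0.04, 0], "rotation": [0, 0, 0.02]},
  {"translation": [0.2, -0.08, 0], "rotation": [0, 0, 0.04]},
  {"translation": [0.32, -0.13, 0], "rotation": [0, 0, 0.08]},
  {"translation": [0.42, -0.17, 0], "rotation": [0, 0, 0.08]},
  {"translation": [0.52, -0.21, 0], "rotation": [0, 0, 0.08]},
  {"translation": [0.596, -0.238, 0], "rotation": [0, 0, 0.08]},
  {"translation": [0.596, -0.238, 0], "rotation": [0, 0, 0.08]},
  {"translation": [0.596, -0.238, 0], "rotation": [0, 0, 0.08]},
  {"translation": [0.596, -0.238, -0.08], "rotation": [0, 0, 0.08]},
  {"translation": [0.596, -0.238, -0.1], "rotation": [0, 0, 0.08]},
])

```text
t: 20.17
eef_pos: [0.6134, 0.0832, 0.0896]
ee_rot: [-3.141, -0.003, -3.098]
force: [-1.7, -0.4, -1.2]
width: 0.0217
gripper_force: 34.9
```

apply_moves([
  {"translation": [0, 0, 0], "rotation": [0, 0, 0]},
  {"translation": [0, 0, 0], "rotation": [0, 0, 0]},
  {"translation": [0, 0, 0], "rotation": [0, 0, 0]},
  {"translation": [0, 0, 0], "rotation": [0, 0, 0]},
  {"translation": [0, 0, 0], "rotation": [0, 0, 0]},
  {"translation": [0, 0, 0], "rotation": [0, 0, 0]},
  {"translation": [0, 0, 0], "rotation": [0, 0, 0]},
  {"translation": [0, 0, 0], "rotation": [0, 0, 0]},
  {"translation": [0, 0, 0], "rotation": [0, 0, 0]},
  {"translation": [0, 0, 0], "rotation": [0, 0, 0]},
])

```text
t: 21.0
eef_pos: [0.6153, 0.0832, 0.0918]
ee_rot: [-3.142, -0.0, -3.098]
force: [-0.5, 0.1, -0.7]
width: 0.0218
gripper_force: 34.9
```

```bash
python3 - <<'E'
from h import *
tool(); im,c=snap('w12'); t,ct=snap('top12','top')
cv2.imwrite('pics/c4.png',np.hstack([cv2.resize(im[60:300,160:480],(400,300)),cv2.resize(t[120:210,255:375],(400,300))]))
E
```

```text
tcp [0.6153 0.0832 0.0918] [-180.    -0.  -177.5] F [-0.5  0.1 -0.7] w 0.0218 t 21.0
```

View pics/c4.png

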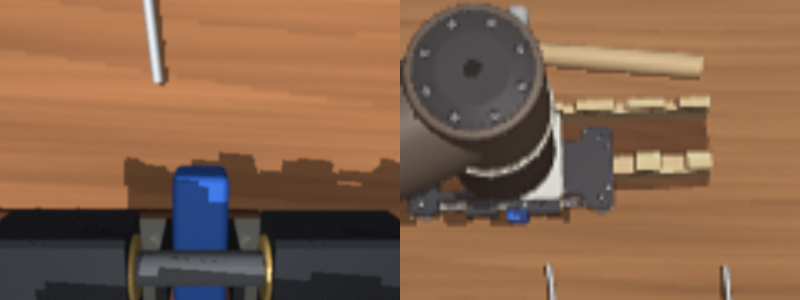

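apply_moves([
  {"translation": [0, 0, -0.04], "rotation": [0, 0, 0]},
  {"translation": [0, 0, -0.07], "rotation": [0, 0, 0]},
  {"translation": [0, 0, -0.09], "rotation": [0, 0, 0]},
  {"translation": [0, 0, -0.11], "rotation": [0, 0, 0]},
  {"translation": [0, 0, -0.13], "rotation": [0, 0, 0]},
  {"translation": [0, 0, -0.145], "rotation": [0, 0, 0]},
  {"translation": [0, 0, -0.158], "rotation": [0, 0, 0]},
  {"translation": [0, 0, -0.17], "rotation": [0, 0, 0]},
  {"translation": [0, 0, -0.17], "rotation": [0, 0, 0]},
  {"translation": [0, 0, -0.17], "rotation": [0, 0, 0]},
])

```text
t: 21.93
eef_pos: [0.6153, 0.0833, 0.0492]
ee_rot: [-3.141, -0.0, -3.098]
force: [0.8, 1.0, -0.4]
width: 0.0217
gripper_force: 34.9
```

apply_moves([
  {"translation": [0, 0, -0.002], "rotation": [0, 0, 0]},
  {"translation": [0, 0, -0.002], "rotation": [0, 0, 0]},
  {"translation": [0, 0, -0.002], "rotation": [0, 0, 0]},
  {"translation": [0, 0, -0.002], "rotation": [0, 0, 0]},
  {"translation": [0, 0, -0.002], "rotation": [0, 0, 0]},
  {"translation": [0, 0, -0.002], "rotation": [0, 0, 0]},
  {"translation": [0, 0, 0.02], "rotation": [0, 0, 0]},
  {"translation": [0, 0, 0.08], "rotation": [0, 0, 0]},
  {"translation": [0, 0, 0.15], "rotation": [0, 0, 0]},
  {"translation": [0, 0, 0.25], "rotation": [0, 0, 0]},
], jaw=0.2)

```text
t: 22.77
eef_pos: [0.6142, 0.0829, 0.1113]
ee_rot: [-3.141, -0.003, -3.098]
force: [0.4, 0.1, 0.0]
width: 0.035
gripper_force: 0.0
```

apply_moves([
  {"translation": [0, 0, 0.25], "rotation": [0, 0, 0]},
  {"translation": [0, 0, 0.25], "rotation": [0, 0, 0]},
  {"translation": [-0.7, -0.176, 0.25], "rotation": [0, 0, 0.19]},
  {"translation": [-0.7, -0.176, 0.25], "rotation": [0, 0, 0.19]},
  {"translation": [-0.7, -0.176, 0.25], "rotation": [0, 0, 0.19]},
  {"translation": [-0.7, -0.176, 0.25], "rotation": [0, 0, 0.19]},
  {"translation": [-0.7, -0.176, 0.25], "rotation": [0, 0, 0.19]},
  {"translation": [-0.7, -0.176, 0.25], "rotation": [0, 0, 0.19]},
  {"translation": [-0.7, -0.176, 0.25], "rotation": [0, 0, 0.19]},
  {"translation": [-0.7, -0.176, 0.25], "rotation": [0, 0, 0.19]},
], jaw=-0.4)

```text
t: 23.6
eef_pos: [0.4412, 0.0396, 0.1751]
ee_rot: [3.141, 0.002, -2.998]
force: [-0.5, 0.5, -0.0]
width: 0.0616
gripper_force: 0.0
```

```bash
python3 - <<'E'
from h import *
tool(); im,c=snap('w13'); t,ct=snap('top13','top'); s,cs=snap('scene13','scene')
print(handle(im,c,'red'))
for n in ('red','blue','green'):
    print(n,'top',handle(t,ct,n,.022,40),'scene',handle(s,cs,n,.022,60))
p=proj(cs,(.63,.08,.055)).astype(int); q=proj(ct,(.63,.08,.055)).astype(int)
cv2.imwrite('pics/c5.png',np.hstack([cv2.resize(s[p[1]-50:p[1]+50,p[0]-66:p[0]+67],(400,300)),cv2.resize(t[q[1]-40:q[1]+50,q[0]-60:q[0]+60],(400,300))]))
E
```

```text
tcp [0.4412 0.0396 0.1751] [ 1.800e+02  1.000e-01 -1.718e+02] F [-0.5  0.5 -0. ] w 0.0616 t 23.6
[array([445.6,  39.8,  79.8,  21.8,   7.8])]
red top [] scene [array([450.1,  35.9,  86.5,  31.3,   8.2])]
blue top [array([ 583.3, -349.7,   80. ,   49.2,    7.7]), array([370.4, 619.7,  67.2,  58.9, -89.4]), array([629.5,  85.9,  80.2,  18. ,   1. ])] scene [array([ 568.2, -340.6,   78.2,   52.3,    7.3]), array([715. , 250.9,  59. ,  55.5, -28.5]), array([368.2, 624.8,  90.7,  63.9, -48.2])]
green top [array([ 446.2, -145.6,   78. ,   21. ,    6.2])] scene [array([ 447.1, -147.4,   78.7,   23.7,    6. ])]
```

View pics/c5.png

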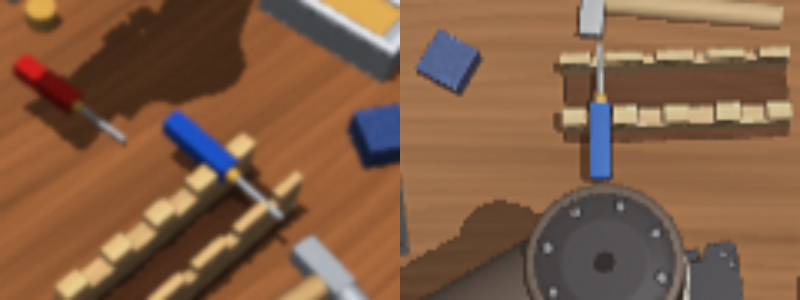

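Blue is seated and level in the leftmost bay. Now red.

apply_moves([
  {"translation": [0, 0, -0.16], "rotation": [0, 0, 0]},
  {"translation": [0, 0, -0.3], "rotation": [0, 0, 0]},
  {"translation": [0, 0, -0.45], "rotation": [0, 0, 0]},
  {"translation": [0, 0, -0.55], "rotation": [0, 0, 0]},
  {"translation": [0, 0, -0.62], "rotation": [0, 0, 0]},
  {"translation": [0, 0, -0.66], "rotation": [0, 0, 0]},
  {"translation": [0, 0, -0.684], "rotation": [0, 0, 0]},
  {"translation": [0, 0, -0.684], "rotation": [0, 0, 0]},
  {"translation": [0, 0, -0.684], "rotation": [0, 0, 0]},
  {"translation": [0, 0, -0.684], "rotation": [0, 0, 0]},
])

```text
t: 24.58
eef_pos: [0.441, 0.0396, 0.0039]
ee_rot: [3.141, 0.001, -2.998]
force: [-0.2, 0.6, 0.1]
width: 0.0614
gripper_force: 0.0
```

apply_moves([
  {"translation": [0, 0, 0], "rotation": [0, 0, 0]},
  {"translation": [0, 0, 0], "rotation": [0, 0, 0]},
  {"translation": [0, 0, 0], "rotation": [0, 0, 0]},
  {"translation": [0, 0, 0], "rotation": [0, 0, 0]},
  {"translation": [0, 0, 0], "rotation": [0, 0, 0]},
  {"translation": [0, 0, 0], "rotation": [0, 0, 0]},
  {"translation": [0, 0, 0], "rotation": [0, 0, 0]},
  {"translation": [0, 0, 0], "rotation": [0, 0, 0]},
  {"translation": [0, 0, 0], "rotation": [0, 0, 0]},
  {"translation": [0, 0, 0], "rotation": [0, 0, 0]},
], jaw=0.8, newtons=35)

```text
t: 25.42
eef_pos: [0.4404, 0.0393, 0.0034]
ee_rot: [-3.142, 0.0, -2.998]
force: [-1.5, 1.6, 2.9]
width: 0.0216
gripper_force: 35.0
```

apply_moves([
  {"translation": [0, 0, 0.05], "rotation": [0, 0, 0]},
  {"translation": [0, 0, 0.12], "rotation": [0, 0, 0]},
  {"translation": [0, 0, 0.25], "rotation": [0, 0, 0]},
  {"translation": [0, 0, 0.35], "rotation": [0, 0, 0]},
  {"translation": [0, 0, 0.45], "rotation": [0, 0, 0]},
  {"translation": [0, 0, 0.45], "rotation": [0, 0, -0.1]},
  {"translation": [0, 0, 0.45], "rotation": [0, 0, -0.19]},
  {"translation": [0, 0, 0.45], "rotation": [0, 0, -0.19]},
  {"translation": [0, 0, 0.45], "rotation": [0, 0, -0.19]},
  {"translation": [0, 0, 0.45], "rotation": [0, 0, -0.19]},
])

```text
t: 26.25
eef_pos: [0.44, 0.0391, 0.1154]
ee_rot: [-3.141, -0.001, -3.096]
force: [1.3, 0.2, -0.2]
width: 0.0217
gripper_force: 35.0
```

```bash
python3 - <<'E'
from h import *
tool(); im,c=snap('w14')
print(handle(im,c,'red',.13))
E
```

```text
tcp [0.44   0.0391 0.1154] [-180.    -0.  -177.4] F [ 1.3  0.2 -0.2] w 0.0217 t 26.25
[array([421.1,  37.8,  34.8,  22.7,   2.7]), array([458.3,  39.5,  21.5,   5.9, -87.3])]
```

apply_moves([
  {"translation": [0.1, -0.01, 0], "rotation": [0, 0, 0]},
  {"translation": [0.2, -0.02, 0], "rotation": [0, 0, 0]},
  {"translation": [0.32, -0.03, 0], "rotation": [0, 0, 0]},
  {"translation": [0.44, -0.04, 0], "rotation": [0, 0, 0]},
  {"translation": [0.55, -0.04, 0], "rotation": [0, 0, 0]},
  {"translation": [0.66, -0.04, 0], "rotation": [0, 0, 0]},
  {"translation": [0.71, -0.04, 0], "rotation": [0, 0, 0]},
  {"translation": [0.71, -0.04, 0], "rotation": [0, 0, 0]},
  {"translation": [0.71, -0.04, -0.08], "rotation": [0, 0, 0]},
  {"translation": [0.71, -0.04, -0.1], "rotation": [0, 0, 0]},
])

```text
t: 27.13
eef_pos: [0.616, 0.0289, 0.0879]
ee_rot: [-3.141, -0.004, -3.098]
force: [-1.6, -0.6, -1.2]
width: 0.022
gripper_force: 35.0
```

apply_moves([
  {"translation": [0, 0, 0], "rotation": [0, 0, 0]},
  {"translation": [0, 0, 0], "rotation": [0, 0, 0]},
  {"translation": [0, 0, 0], "rotation": [0, 0, 0]},
  {"translation": [0, 0, 0], "rotation": [0, 0, 0]},
  {"translation": [0, 0, 0], "rotation": [0, 0, 0]},
  {"translation": [0, 0, 0], "rotation": [0, 0, 0]},
  {"translation": [0, 0, 0], "rotation": [0, 0, 0]},
  {"translation": [0, 0, 0], "rotation": [0, 0, 0]},
  {"translation": [0, 0, 0], "rotation": [0, 0, 0]},
  {"translation": [0, 0, 0], "rotation": [0, 0, 0]},
])

```text
t: 27.97
eef_pos: [0.6178, 0.0293, 0.0908]
ee_rot: [3.142, -0.0, -3.098]
force: [-0.2, 0.0, -0.7]
width: 0.0218
gripper_force: 35.0
```

apply_moves([
  {"translation": [0, 0, -0.04], "rotation": [0, 0, 0]},
  {"translation": [0, 0, -0.07], "rotation": [0, 0, 0]},
  {"translation": [0, 0, -0.09], "rotation": [0, 0, 0]},
  {"translation": [0, 0, -0.11], "rotation": [0, 0, 0]},
  {"translation": [0, 0, -0.13], "rotation": [0, 0, 0]},
  {"translation": [0, 0, -0.145], "rotation": [0, 0, 0]},
  {"translation": [0, 0, -0.158], "rotation": [0, 0, 0]},
  {"translation": [0, 0, -0.17], "rotation": [0, 0, 0]},
  {"translation": [0, 0, -0.17], "rotation": [0, 0, 0]},
  {"translation": [0, 0, -0.17], "rotation": [0, 0, 0]},
])

```text
t: 28.8
eef_pos: [0.6178, 0.0293, 0.0483]
ee_rot: [-3.142, -0.0, -3.098]
force: [0.4, 0.8, -0.8]
width: 0.0219
gripper_force: 35.0
```

apply_moves([
  {"translation": [0, 0, -0.002], "rotation": [0, 0, 0]},
  {"translation": [0, 0, -0.002], "rotation": [0, 0, 0]},
  {"translation": [0, 0, -0.002], "rotation": [0, 0, 0]},
  {"translation": [0, 0, -0.002], "rotation": [0, 0, 0]},
  {"translation": [0, 0, -0.002], "rotation": [0, 0, 0]},
  {"translation": [0, 0, -0.002], "rotation": [0, 0, 0]},
  {"translation": [0, 0, 0.02], "rotation": [0, 0, 0]},
  {"translation": [0, 0, 0.08], "rotation": [0, 0, 0]},
  {"translation": [0, 0, 0.15], "rotation": [0, 0, 0]},
  {"translation": [0, 0, 0.25], "rotation": [0, 0, 0]},
], jaw=0.25)

```text
t: 29.63
eef_pos: [0.6167, 0.029, 0.1102]
ee_rot: [-3.141, -0.003, -3.098]
force: [-0.9, 0.2, -0.8]
width: 0.0331
gripper_force: 0.0
```

apply_moves([
  {"translation": [0, 0, 0.25], "rotation": [0, 0, 0]},
  {"translation": [0, 0, 0.25], "rotation": [0, 0, 0]},
  {"translation": [-0.7, -0.7, 0.25], "rotation": [0, 0, 0.13]},
  {"translation": [-0.7, -0.7, 0.25], "rotation": [0, 0, 0.13]},
  {"translation": [-0.7, -0.7, 0.25], "rotation": [0, 0, 0.13]},
  {"translation": [-0.7, -0.7, 0.25], "rotation": [0, 0, 0.13]},
  {"translation": [-0.7, -0.7, 0.25], "rotation": [0, 0, 0.13]},
  {"translation": [-0.7, -0.7, 0.25], "rotation": [0, 0, 0.13]},
  {"translation": [-0.7, -0.7, 0.25], "rotation": [0, 0, 0.13]},
  {"translation": [-0.7, -0.7, 0.25], "rotation": [0, 0, 0.13]},
], jaw=-0.4)

```text
t: 30.47
eef_pos: [0.4416, -0.147, 0.1743]
ee_rot: [-3.142, 0.002, -3.032]
force: [0.8, -0.0, -1.0]
width: 0.0609
gripper_force: 0.0
```

```bash
python3 - <<'E'
from h import *
tool(); im,c=snap('w15'); t,ct=snap('top15','top'); s,cs=snap('scene15','scene')
print(handle(im,c,'green'))
for n in ('red','blue'):
    print(n,'top',handle(t,ct,n,.066,40)[-1:],handle(s,cs,n,.066,60)[:])
E
```

```text
tcp [ 0.4416 -0.147   0.1743] [-1.800e+02  1.000e-01 -1.737e+02] F [ 0.8 -0.  -1. ] w 0.0609 t 30.47
[array([ 445.2, -145.7,   78.4,   20.5,    6. ])]
red top [array([623.2,  29. ,  81.1,  20.9,   0.8])] [array([624.6,  24.8,  83.5,  31.4,   3.8])]
blue top [array([621. ,  82.7,  77.6,  17.4,   1. ])] [array([ 588.5, -342.7,   74. ,   49.8,    7.3]), array([728.1, 219.6,  55.6,  52.8, -28.1]), array([398.7, 574.8,  85.7,  60.8, -48.2])]
```

apply_moves([
  {"translation": [-0.005, 0.003, -0.16], "rotation": [0, 0, 0]},
  {"translation": [-0.005, 0.003, -0.3], "rotation": [0, 0, 0]},
  {"translation": [-0.005, 0.003, -0.45], "rotation": [0, 0, 0]},
  {"translation": [-0.005, 0.003, -0.55], "rotation": [0, 0, 0]},
  {"translation": [-0.005, 0.003, -0.62], "rotation": [0, 0, 0]},
  {"translation": [-0.005, 0.003, -0.66], "rotation": [0, 0, 0]},
  {"translation": [-0.005, 0.003, -0.682], "rotation": [0, 0, 0]},
  {"translation": [-0.005, 0.003, -0.682], "rotation": [0, 0, 0]},
  {"translation": [-0.005, 0.003, -0.682], "rotation": [0, 0, 0]},
  {"translation": [-0.005, 0.003, -0.682], "rotation": [0, 0, 0]},
])

```text
t: 31.45
eef_pos: [0.4424, -0.1447, 0.0035]
ee_rot: [-3.141, 0.001, -3.029]
force: [0.3, 0.5, -0.2]
width: 0.061
gripper_force: 0.0
```

apply_moves([
  {"translation": [0, 0, 0], "rotation": [0, 0, 0]},
  {"translation": [0, 0, 0], "rotation": [0, 0, 0]},
  {"translation": [0, 0, 0], "rotation": [0, 0, 0]},
  {"translation": [0, 0, 0], "rotation": [0, 0, 0]},
  {"translation": [0, 0, 0], "rotation": [0, 0, 0]},
  {"translation": [0, 0, 0], "rotation": [0, 0, 0]},
  {"translation": [0, 0, 0], "rotation": [0, 0, 0]},
  {"translation": [0, 0, 0], "rotation": [0, 0, 0]},
  {"translation": [0, 0, 0], "rotation": [0, 0, 0]},
  {"translation": [0, 0, 0], "rotation": [0, 0, 0]},
], jaw=0.8, newtons=35)

```text
t: 32.28
eef_pos: [0.4416, -0.145, 0.0029]
ee_rot: [-3.142, -0.0, -3.03]
force: [-0.5, 0.1, 3.5]
width: 0.0219
gripper_force: 34.9
```

apply_moves([
  {"translation": [0, 0, 0.05], "rotation": [0, 0, 0]},
  {"translation": [0, 0, 0.12], "rotation": [0, 0, 0]},
  {"translation": [0, 0, 0.25], "rotation": [0, 0, 0]},
  {"translation": [0, 0, 0.35], "rotation": [0, 0, 0]},
  {"translation": [0, 0, 0.45], "rotation": [0, 0, 0]},
  {"translation": [0, 0, 0.45], "rotation": [0, 0, -0.06]},
  {"translation": [0, 0, 0.45], "rotation": [0, 0, -0.13]},
  {"translation": [0, 0, 0.45], "rotation": [0, 0, -0.13]},
  {"translation": [0, 0, 0.45], "rotation": [0, 0, -0.13]},
  {"translation": [0, 0, 0.45], "rotation": [0, 0, -0.13]},
])

```text
t: 33.12
eef_pos: [0.4412, -0.145, 0.1149]
ee_rot: [3.142, -0.001, -3.097]
force: [0.1, -0.6, -0.1]
width: 0.0218
gripper_force: 34.9
```

```bash
python3 - <<'E'
from h import *
tool(); im,c=snap('w16')
print(handle(im,c,'green',.13))
E
```

```text
tcp [ 0.4412 -0.145   0.1149] [ 1.800e+02 -1.000e-01 -1.774e+02] F [ 0.1 -0.6 -0.1] w 0.0218 t 33.12
[array([ 421.9, -146.2,   36.2,   23. ,    2.7]), array([ 459.2, -144.8,   20.9,    5.9,  -87.3])]
```

apply_moves([
  {"translation": [0.1, 0.05, 0], "rotation": [0, 0, 0]},
  {"translation": [0.2, 0.1, 0], "rotation": [0, 0, 0]},
  {"translation": [0.32, 0.15, 0], "rotation": [0, 0, 0]},
  {"translation": [0.44, 0.2, 0], "rotation": [0, 0, 0]},
  {"translation": [0.55, 0.24, 0], "rotation": [0, 0, 0]},
  {"translation": [0.66, 0.264, 0], "rotation": [0, 0, 0]},
  {"translation": [0.728, 0.264, 0], "rotation": [0, 0, 0]},
  {"translation": [0.728, 0.264, 0], "rotation": [0, 0, 0]},
  {"translation": [0.728, 0.264, -0.08], "rotation": [0, 0, 0]},
  {"translation": [0.728, 0.264, -0.1], "rotation": [0, 0, 0]},
])

```text
t: 34.0
eef_pos: [0.6219, -0.079, 0.0873]
ee_rot: [3.141, -0.004, -3.098]
force: [-1.3, 1.4, -1.9]
width: 0.0215
gripper_force: 34.9
```

apply_moves([
  {"translation": [0, 0, 0], "rotation": [0, 0, 0]},
  {"translation": [0, 0, 0], "rotation": [0, 0, 0]},
  {"translation": [0, 0, 0], "rotation": [0, 0, 0]},
  {"translation": [0, 0, 0], "rotation": [0, 0, 0]},
  {"translation": [0, 0, 0], "rotation": [0, 0, 0]},
  {"translation": [0, 0, 0], "rotation": [0, 0, 0]},
  {"translation": [0, 0, 0], "rotation": [0, 0, 0]},
  {"translation": [0, 0, 0], "rotation": [0, 0, 0]},
  {"translation": [0, 0, 0], "rotation": [0, 0, 0]},
  {"translation": [0, 0, 0], "rotation": [0, 0, 0]},
])

```text
t: 34.83
eef_pos: [0.6236, -0.079, 0.0904]
ee_rot: [-3.142, 0.0, -3.098]
force: [-0.1, -0.2, -0.2]
width: 0.0215
gripper_force: 34.9
```

apply_moves([
  {"translation": [0, 0, -0.04], "rotation": [0, 0, 0]},
  {"translation": [0, 0, -0.07], "rotation": [0, 0, 0]},
  {"translation": [0, 0, -0.09], "rotation": [0, 0, 0]},
  {"translation": [0, 0, -0.11], "rotation": [0, 0, 0]},
  {"translation": [0, 0, -0.13], "rotation": [0, 0, 0]},
  {"translation": [0, 0, -0.145], "rotation": [0, 0, 0]},
  {"translation": [0, 0, -0.158], "rotation": [0, 0, 0]},
  {"translation": [0, 0, -0.17], "rotation": [0, 0, 0]},
  {"translation": [0, 0, -0.17], "rotation": [0, 0, 0]},
  {"translation": [0, 0, -0.17], "rotation": [0, 0, 0]},
])

```text
t: 35.67
eef_pos: [0.6236, -0.079, 0.0478]
ee_rot: [-3.142, -0.0, -3.098]
force: [0.8, -0.0, -0.8]
width: 0.0215
gripper_force: 34.9
```

apply_moves([
  {"translation": [0, 0, -0.002], "rotation": [0, 0, 0]},
  {"translation": [0, 0, -0.002], "rotation": [0, 0, 0]},
  {"translation": [0, 0, -0.002], "rotation": [0, 0, 0]},
  {"translation": [0, 0, -0.002], "rotation": [0, 0, 0]},
  {"translation": [0, 0, -0.002], "rotation": [0, 0, 0]},
  {"translation": [0, 0, -0.002], "rotation": [0, 0, 0]},
  {"translation": [0, 0, 0.02], "rotation": [0, 0, 0]},
  {"translation": [0, 0, 0.08], "rotation": [0, 0, 0]},
  {"translation": [0, 0, 0.15], "rotation": [0, 0, 0]},
  {"translation": [0, 0, 0.25], "rotation": [0, 0, 0]},
], jaw=0.25)

```text
t: 36.5
eef_pos: [0.6224, -0.0791, 0.1097]
ee_rot: [-3.141, -0.003, -3.098]
force: [0.1, -0.4, -0.3]
width: 0.0328
gripper_force: 0.0
```

apply_moves([
  {"translation": [0, 0, 0.3], "rotation": [0, 0, 0]},
  {"translation": [0, 0, 0.5], "rotation": [0, 0, 0]},
  {"translation": [0.1, 0.5, 0.7], "rotation": [0, 0, 0]},
  {"translation": [0.1, 0.5, 0.7], "rotation": [0, 0, 0]},
  {"translation": [0.1, 0.5, 0.7], "rotation": [0, 0, 0]},
  {"translation": [0.1, 0.5, 0.7], "rotation": [0, 0, 0]},
  {"translation": [0.1, 0.5, 0.7], "rotation": [0, 0, 0]},
  {"translation": [0.1, 0.5, 0.7], "rotation": [0, 0, 0]},
  {"translation": [0.1, 0.5, 0.7], "rotation": [0, 0, 0]},
  {"translation": [0.1, 0.5, 0.7], "rotation": [0, 0, 0]},
], jaw=1)

```text
t: 37.33
eef_pos: [0.6479, 0.0452, 0.2845]
ee_rot: [-3.141, -0.002, -3.098]
force: [-0.3, -0.7, -0.0]
width: 0.0003
gripper_force: 0.0
```

```bash
python3 - <<'E'
from h import *
tool(); im,c=snap('w17'); t,ct=snap('top17','top')
for n in COL: print(n,handle(im,c,n,.066,300)[:2])
cv2.imwrite('pics/c6.png',cv2.resize(im[:250],(800,312)))
for b in blobs(im,(18,80,60),(32,255,255),900,(400,0,640,240))[:2]:
    P=np.array([cast(c,p,.048)[:2] for p in b[:,0]]); print(cv2.minAreaRect((P*1000).astype(np.float32)))
E
```

```text
tcp [0.6479 0.0452 0.2845] [-1.800e+02 -1.000e-01 -1.775e+02] F [-0.3 -0.7 -0. ] w 0.0003 t 37.33
red [array([625.2,  26.8,  78.8,  22.4,   2.4])]
blue [array([ 580.9, -324.3,   74.9,   40.9,    7.1]), array([ 580.4, -275.8,   82.3,   29.4,    8.9])]
green [array([628.7, -77.1,  78.7,  25.6,   2.6])]
((579.02734375, 337.3120422363281), (119.10480499267578, 45.131534576416016), 9.266572952270508)
((622.0120849609375, 425.92523193359375), (64.00127410888672, 53.477394104003906), 17.492483139038086)
```

View pics/c6.png

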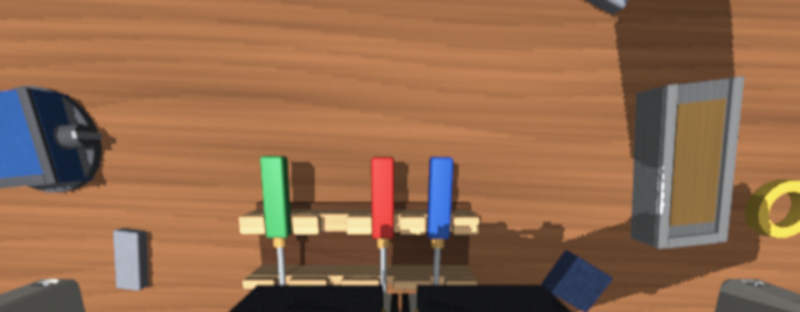

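All three gravers are seated (green, red and blue at x≈275, 383 and 440 px). I'll check handle ends against the rail back before touching the tray.

```bash
python3 - <<'E'
from h import *
im,c=load('w17'); th=np.radians(2.37); O=np.array([.6645,.0039]); ux=np.array([np.cos(th),np.sin(th)]);uy=np.array([-np.sin(th),np.cos(th)])
g=im.astype(np.float32)
def prof(y,z,xs):
    P=[proj(c,np.r_[O+ux*x/1000+uy*y/1000,z]) for x in xs]; P=np.array(P,np.float32)
    return cv2.remap(g,P[:,0].reshape(1,-1),P[:,1].reshape(1,-1),cv2.INTER_LINEAR)[0].astype(int)
xs=np.arange(-24,10,2)
print(xs)
for n,y in(('tooth',0),('tooth',54),('tooth',108),('tooth',-54)): print(n,y,[tuple(p)[2] for p in prof(y,.06,xs)])
for n,y,ch in(('red',25,2),('blue',78,0),('green',-82,1)): print(n,[p[ch] for p in prof(y,.066,xs)],[p.max() for p in prof(y,.066,np.arange(-90,-70,2))])
E
```

```text
[-24 -22 -20 -18 -16 -14 -12 -10  -8  -6  -4  -2   0   2   4   6   8]
tooth 0 [np.int64(97), np.int64(116), np.int64(190), np.int64(243), np.int64(247), np.int64(247), np.int64(247), np.int64(247), np.int64(248), np.int64(248), np.int64(243), np.int64(172), np.int64(105), np.int64(104), np.int64(107), np.int64(111), np.int64(110)]
tooth 54 [np.int64(100), np.int64(116), np.int64(190), np.int64(242), np.int64(247), np.int64(247), np.int64(247), np.int64(247), np.int64(247), np.int64(245), np.int64(209), np.int64(104), np.int64(55), np.int64(55), np.int64(56), np.int64(58), np.int64(57)]
tooth 108 [np.int64(90), np.int64(109), np.int64(191), np.int64(242), np.int64(247), np.int64(245), np.int64(221), np.int64(169), np.int64(166), np.int64(167), np.int64(148), np.int64(95), np.int64(60), np.int64(57), np.int64(57), np.int64(58), np.int64(60)]
tooth -54 [np.int64(108), np.int64(141), np.int64(198), np.int64(242), np.int64(247), np.int64(248), np.int64(247), np.int64(247), np.int64(248), np.int64(248), np.int64(243), np.int64(173), np.int64(73), np.int64(60), np.int64(67), np.int64(87), n
[... 544 characters left out ...]
213), np.int64(214), np.int64(197), np.int64(155), np.int64(128), np.int64(107), np.int64(75), np.int64(68), np.int64(65), np.int64(69)] [np.int64(172), np.int64(176), np.int64(174), np.int64(174), np.int64(173), np.int64(156), np.int64(164), np.int64(224), np.int64(234), np.int64(235)]
green [np.int64(221), np.int64(220), np.int64(220), np.int64(220), np.int64(220), np.int64(219), np.int64(219), np.int64(220), np.int64(218), np.int64(218), np.int64(217), np.int64(207), np.int64(182), np.int64(195), np.int64(209), np.int64(207), np.int64(204)] [np.int64(167), np.int64(161), np.int64(157), np.int64(163), np.int64(169), np.int64(139), np.int64(165), np.int64(222), np.int64(231), np.int64(230)]
```

The handle ends stand about 3 mm past the rail's back, with butts at −77 instead of −80 to −82. I'll pull each one back 3 mm.

apply_moves([
  {"translation": [-0.13, 0.152, 0], "rotation": [0, 0, 0]},
  {"translation": [-0.13, 0.152, -0.16], "rotation": [0, 0, 0]},
  {"translation": [-0.13, 0.152, -0.32], "rotation": [0, 0, 0]},
  {"translation": [-0.13, 0.152, -0.48], "rotation": [0, 0, 0]},
  {"translation": [-0.13, 0.152, -0.6], "rotation": [0, 0, 0]},
  {"translation": [-0.13, 0.152, -0.658], "rotation": [0, 0, 0]},
  {"translation": [-0.13, 0.152, -0.658], "rotation": [0, 0, 0]},
  {"translation": [-0.13, 0.152, -0.658], "rotation": [0, 0, 0]},
  {"translation": [-0.13, 0.152, -0.658], "rotation": [0, 0, 0]},
  {"translation": [-0.13, 0.152, -0.658], "rotation": [0, 0, 0]},
], jaw=0.25)

```text
t: 38.27
eef_pos: [0.6172, 0.0841, 0.1226]
ee_rot: [3.141, 0.003, -3.098]
force: [-0.0, 0.6, 0.9]
width: 0.0327
gripper_force: 0.0
```

apply_moves([
  {"translation": [-0.004, -0.003, -0.06], "rotation": [0, 0, 0]},
  {"translation": [-0.004, -0.003, -0.13], "rotation": [0, 0, 0]},
  {"translation": [-0.004, -0.003, -0.19], "rotation": [0, 0, 0]},
  {"translation": [-0.004, -0.003, -0.24], "rotation": [0, 0, 0]},
  {"translation": [-0.004, -0.003, -0.275], "rotation": [0, 0, 0]},
  {"translation": [-0.004, -0.003, -0.294], "rotation": [0, 0, 0]},
  {"translation": [-0.004, -0.003, -0.294], "rotation": [0, 0, 0]},
  {"translation": [-0.004, -0.003, -0.294], "rotation": [0, 0, 0]},
  {"translation": [-0.004, -0.003, -0.294], "rotation": [0, 0, 0]},
  {"translation": [-0.004, -0.003, -0.294], "rotation": [0, 0, 0]},
])

```text
t: 39.1
eef_pos: [0.6156, 0.0835, 0.0483]
ee_rot: [3.141, 0.001, -3.098]
force: [0.4, -0.7, -0.4]
width: 0.0329
gripper_force: 0.0
```

apply_moves([
  {"translation": [0, 0, 0], "rotation": [0, 0, 0]},
  {"translation": [0, 0, 0], "rotation": [0, 0, 0]},
  {"translation": [0, 0, 0], "rotation": [0, 0, 0]},
  {"translation": [0, 0, 0], "rotation": [0, 0, 0]},
  {"translation": [0, 0, 0], "rotation": [0, 0, 0]},
  {"translation": [0, 0, 0.004], "rotation": [0, 0, 0]},
  {"translation": [-0.006, 0, 0.004], "rotation": [0, 0, 0]},
  {"translation": [-0.012, 0, 0.004], "rotation": [0, 0, 0]},
  {"translation": [-0.012, 0, 0.004], "rotation": [0, 0, 0]},
  {"translation": [-0.012, 0, 0.002], "rotation": [0, 0, 0]},
], jaw=0.8, newtons=20)

```text
t: 39.93
eef_pos: [0.6119, 0.0832, 0.0477]
ee_rot: [-3.142, -0.0, -3.098]
force: [-0.0, 0.3, -0.4]
width: 0.022
gripper_force: 19.9
```

apply_moves([
  {"translation": [0, 0, 0], "rotation": [0, 0, 0]},
  {"translation": [0, 0, 0], "rotation": [0, 0, 0]},
  {"translation": [0, 0, 0], "rotation": [0, 0, 0]},
  {"translation": [0, 0, 0], "rotation": [0, 0, 0]},
  {"translation": [0, 0, 0], "rotation": [0, 0, 0]},
  {"translation": [0, 0, 0.03], "rotation": [0, 0, 0]},
  {"translation": [0, 0, 0.1], "rotation": [0, 0, 0]},
  {"translation": [0, 0, 0.2], "rotation": [0, 0, 0]},
  {"translation": [0, 0, 0.29], "rotation": [0, 0, 0]},
  {"translation": [0, 0, 0.29], "rotation": [0, 0, 0]},
], jaw=0.25)

```text
t: 40.77
eef_pos: [0.6149, 0.084, 0.126]
ee_rot: [3.14, 0.008, -3.097]
force: [0.8, 1.0, 0.8]
width: 0.0326
gripper_force: 0.0
```

apply_moves([
  {"translation": [0.02, -0.1, 0], "rotation": [0, 0, 0]},
  {"translation": [0.02, -0.216, 0], "rotation": [0, 0, 0]},
  {"translation": [0.02, -0.216, 0], "rotation": [0, 0, 0]},
  {"translation": [0.02, -0.216, 0], "rotation": [0, 0, 0]},
  {"translation": [0.02, -0.216, 0], "rotation": [0, 0, 0]},
  {"translation": [0.02, -0.216, 0], "rotation": [0, 0, 0]},
  {"translation": [0.02, -0.216, 0], "rotation": [0, 0, 0]},
  {"translation": [0.02, -0.216, 0], "rotation": [0, 0, 0]},
  {"translation": [0.02, -0.216, 0], "rotation": [0, 0, 0]},
  {"translation": [0.02, -0.216, 0], "rotation": [0, 0, 0]},
])

```text
t: 41.6
eef_pos: [0.6171, 0.0297, 0.1203]
ee_rot: [-3.142, -0.0, -3.097]
force: [-0.7, 0.2, 0.1]
width: 0.0328
gripper_force: 0.0
```

apply_moves([
  {"translation": [0, -0.002, -0.06], "rotation": [0, 0, 0]},
  {"translation": [0, -0.002, -0.13], "rotation": [0, 0, 0]},
  {"translation": [0, -0.002, -0.19], "rotation": [0, 0, 0]},
  {"translation": [0, -0.002, -0.24], "rotation": [0, 0, 0]},
  {"translation": [0, -0.002, -0.275], "rotation": [0, 0, 0]},
  {"translation": [0, -0.002, -0.288], "rotation": [0, 0, 0]},
  {"translation": [0, -0.002, -0.288], "rotation": [0, 0, 0]},
  {"translation": [0, -0.002, -0.288], "rotation": [0, 0, 0]},
  {"translation": [0, -0.002, -0.288], "rotation": [0, 0, 0]},
  {"translation": [0, -0.002, -0.288], "rotation": [0, 0, 0]},
])

```text
t: 42.43
eef_pos: [0.6176, 0.029, 0.0492]
ee_rot: [3.141, 0.001, -3.098]
force: [-0.3, -1.3, -0.6]
width: 0.0329
gripper_force: 0.0
```

apply_moves([
  {"translation": [0, 0, 0], "rotation": [0, 0, 0]},
  {"translation": [0, 0, 0], "rotation": [0, 0, 0]},
  {"translation": [0, 0, 0], "rotation": [0, 0, 0]},
  {"translation": [0, 0, 0], "rotation": [0, 0, 0]},
  {"translation": [0, 0, 0], "rotation": [0, 0, 0]},
  {"translation": [0, 0, 0.004], "rotation": [0, 0, 0]},
  {"translation": [-0.006, 0, 0.004], "rotation": [0, 0, 0]},
  {"translation": [-0.012, 0, 0.004], "rotation": [0, 0, 0]},
  {"translation": [-0.012, 0, 0.004], "rotation": [0, 0, 0]},
  {"translation": [-0.012, 0, 0.002], "rotation": [0, 0, 0]},
], jaw=0.8, newtons=20)

```text
t: 43.27
eef_pos: [0.6138, 0.0288, 0.0487]
ee_rot: [-3.142, -0.0, -3.098]
force: [-1.4, -0.6, 1.3]
width: 0.0218
gripper_force: 19.7
```

apply_moves([
  {"translation": [0, 0, 0], "rotation": [0, 0, 0]},
  {"translation": [0, 0, 0], "rotation": [0, 0, 0]},
  {"translation": [0, 0, 0], "rotation": [0, 0, 0]},
  {"translation": [0, 0, 0], "rotation": [0, 0, 0]},
  {"translation": [0, 0, 0], "rotation": [0, 0, 0]},
  {"translation": [0, 0, 0.03], "rotation": [0, 0, 0]},
  {"translation": [0, 0, 0.1], "rotation": [0, 0, 0]},
  {"translation": [0, 0, 0.2], "rotation": [0, 0, 0]},
  {"translation": [0, 0, 0.29], "rotation": [0, 0, 0]},
  {"translation": [0, 0, 0.29], "rotation": [0, 0, 0]},
], jaw=0.25)

```text
t: 44.1
eef_pos: [0.617, 0.0293, 0.1269]
ee_rot: [3.141, 0.008, -3.097]
force: [2.3, -0.2, 0.6]
width: 0.0324
gripper_force: 0.0
```

apply_moves([
  {"translation": [0.034, -0.1, 0], "rotation": [0, 0, 0]},
  {"translation": [0.034, -0.216, 0], "rotation": [0, 0, 0]},
  {"translation": [0.034, -0.433, 0], "rotation": [0, 0, 0]},
  {"translation": [0.034, -0.433, 0], "rotation": [0, 0, 0]},
  {"translation": [0.034, -0.433, 0], "rotation": [0, 0, 0]},
  {"translation": [0.034, -0.433, 0], "rotation": [0, 0, 0]},
  {"translation": [0.034, -0.433, 0], "rotation": [0, 0, 0]},
  {"translation": [0.034, -0.433, 0], "rotation": [0, 0, 0]},
  {"translation": [0.034, -0.433, 0], "rotation": [0, 0, 0]},
  {"translation": [0.034, -0.433, 0], "rotation": [0, 0, 0]},
])

```text
t: 44.93
eef_pos: [0.6227, -0.0786, 0.1214]
ee_rot: [3.142, 0.0, -3.096]
force: [-0.4, -1.4, 0.4]
width: 0.0327
gripper_force: 0.0
```

apply_moves([
  {"translation": [0, -0.002, -0.06], "rotation": [0, 0, 0]},
  {"translation": [0, -0.002, -0.13], "rotation": [0, 0, 0]},
  {"translation": [0, -0.002, -0.19], "rotation": [0, 0, 0]},
  {"translation": [0, -0.002, -0.24], "rotation": [0, 0, 0]},
  {"translation": [0, -0.002, -0.275], "rotation": [0, 0, 0]},
  {"translation": [0, -0.002, -0.292], "rotation": [0, 0, 0]},
  {"translation": [0, -0.002, -0.292], "rotation": [0, 0, 0]},
  {"translation": [0, -0.002, -0.292], "rotation": [0, 0, 0]},
  {"translation": [0, -0.002, -0.292], "rotation": [0, 0, 0]},
  {"translation": [0, -0.002, -0.292], "rotation": [0, 0, 0]},
])

```text
t: 45.77
eef_pos: [0.6232, -0.0799, 0.0492]
ee_rot: [3.142, 0.001, -3.097]
force: [0.5, 0.4, -0.3]
width: 0.0328
gripper_force: 0.0
```

apply_moves([
  {"translation": [0, 0, 0], "rotation": [0, 0, 0]},
  {"translation": [0, 0, 0], "rotation": [0, 0, 0]},
  {"translation": [0, 0, 0], "rotation": [0, 0, 0]},
  {"translation": [0, 0, 0], "rotation": [0, 0, 0]},
  {"translation": [0, 0, 0], "rotation": [0, 0, 0]},
  {"translation": [0, 0, 0.004], "rotation": [0, 0, 0]},
  {"translation": [-0.006, 0, 0.004], "rotation": [0, 0, 0]},
  {"translation": [-0.012, 0, 0.004], "rotation": [0, 0, 0]},
  {"translation": [-0.012, 0, 0.004], "rotation": [0, 0, 0]},
  {"translation": [-0.012, 0, 0.002], "rotation": [0, 0, 0]},
], jaw=0.8, newtons=20)

```text
t: 46.6
eef_pos: [0.6193, -0.08, 0.0487]
ee_rot: [-3.142, -0.0, -3.098]
force: [-1.9, 0.1, 2.4]
width: 0.022
gripper_force: 20.0
```

apply_moves([
  {"translation": [0, 0, 0], "rotation": [0, 0, 0]},
  {"translation": [0, 0, 0], "rotation": [0, 0, 0]},
  {"translation": [0, 0, 0], "rotation": [0, 0, 0]},
  {"translation": [0, 0, 0], "rotation": [0, 0, 0]},
  {"translation": [0, 0, 0], "rotation": [0, 0, 0]},
  {"translation": [0, 0, 0.03], "rotation": [0, 0, 0]},
  {"translation": [0, 0, 0.1], "rotation": [0, 0, 0]},
  {"translation": [0, 0, 0.2], "rotation": [0, 0, 0]},
  {"translation": [0, 0, 0.29], "rotation": [0, 0, 0]},
  {"translation": [0, 0, 0.29], "rotation": [0, 0, 0]},
], jaw=0.25)

```text
t: 47.43
eef_pos: [0.6225, -0.08, 0.127]
ee_rot: [-3.141, 0.008, -3.097]
force: [0.8, -0.3, 0.7]
width: 0.0329
gripper_force: 0.0
```

apply_moves([
  {"translation": [0.12, 0.1, 0.1], "rotation": [0, 0, 0]},
  {"translation": [0.12, 0.3, 0.3], "rotation": [0, 0, 0]},
  {"translation": [0.12, 0.45, 0.5], "rotation": [0, 0, 0]},
  {"translation": [0.12, 0.6, 0.64], "rotation": [0, 0, 0]},
  {"translation": [0.12, 0.75, 0.64], "rotation": [0, 0, 0]},
  {"translation": [0.12, 0.75, 0.64], "rotation": [0, 0, 0]},
  {"translation": [0.12, 0.75, 0.64], "rotation": [0, 0, 0]},
  {"translation": [0.12, 0.75, 0.64], "rotation": [0, 0, 0]},
  {"translation": [0.12, 0.75, 0.64], "rotation": [0, 0, 0]},
  {"translation": [0.12, 0.75, 0.64], "rotation": [0, 0, 0]},
], jaw=1)

```text
t: 48.27
eef_pos: [0.649, 0.1067, 0.2805]
ee_rot: [-3.141, -0.001, -3.098]
force: [0.3, -0.5, 0.7]
width: 0.0005
gripper_force: 0.0
```

```bash
cat > rk.py <<'E'
from h import *
def check(tag):
    im,c=load(tag); th=np.radians(2.37); O=np.array([.6645,.0039]); ux=np.array([np.cos(th),np.sin(th)]);uy=np.array([-np.sin(th),np.cos(th)])
    g=im.astype(np.float32)
    def prof(y,z,xs):
        P=np.array([proj(c,np.r_[O+ux*x/1000+uy*y/1000,z]) for x in xs],np.float32)
        return cv2.remap(g,P[:,0].reshape(1,-1),P[:,1].reshape(1,-1),cv2.INTER_LINEAR)[0].astype(int)
    def step(v,xs): d=np.abs(np.diff(v,axis=0)).sum(1); return xs[:-1][d.argmax()]+.25
    xs=np.arange(-28,-12,.5); xe=np.arange(-10,8,.5); xb=np.arange(-92,-66,.5)
    for y in(-54,0,54): print('tooth',y,step(prof(y,.06,xs),xs),step(prof(y,.06,xe),xe))
    for n,y in(('red',26),('blue',80),('green',-82)): print(n,'butt',step(prof(y,.066,xb),xb),'end',step(prof(y,.066,xe),xe))
    for n in COL: print(n,handle(im,c,n,.066,300)[:2])
E
python3 - <<'E'
from rk import *
tool(); snap('w18'); check('w17'); check('w18')
E
```

```text
tcp [0.649  0.1067 0.2805] [-1.800e+02 -1.000e-01 -1.775e+02] F [ 0.3 -0.5  0.7] w 0.0005 t 48.27
tooth -54 -20.25 -2.25
tooth 0 -20.25 -1.75
tooth 54 -20.25 -3.75
red butt -78.25 end 1.75
blue butt -78.75 end 0.25
green butt -78.75 end -0.25
red [array([625.2,  26.8,  78.8,  22.4,   2.4])]
blue [array([ 580.9, -324.3,   74.9,   40.9,    7.1]), array([ 580.4, -275.8,   82.3,   29.4,    8.9])]
green [array([628.7, -77.1,  78.7,  25.6,   2.6])]
tooth -54 -20.25 -2.25
tooth 0 -20.75 -2.75
tooth 54 -20.25 -1.25
red butt -79.75 end -2.75
blue butt -81.75 end -3.25
green butt -81.75 end 6.25
red [array([6.221e+02, 3.020e+01, 7.910e+01, 2.550e+01, 5.000e-01])]
blue [array([619. ,  82.8,  77.3,  20.8,   2.1]), array([ 606.4, -260.9,   30.7,   28.3,  -84.5])]
green [array([625.6, -76. ,  78.3,  28.4,   2.6])]
```

Butts are now at −80 to −82 and the ends level with the rail. Next I'll find the tray edge along the blank's axis.

```bash
python3 - <<'E'
from h import *
B=np.array([.5793,.3375]); th=np.radians(9.15); u=np.array([np.cos(th),np.sin(th)]); v=np.array([-u[1],u[0]])
for tag in('w3','w4','w18'):
    im,c=load(tag); g=im.astype(np.float32)
    def prof(s,o,z):
        P=np.array([proj(c,np.r_[B+u*a/1000+v*b/1000,z]) for a,b in zip(s,o)],np.float32)
        return cv2.remap(g,P[:,0].reshape(1,-1),P[:,1].reshape(1,-1),cv2.INTER_LINEAR)[0]
    def peaks(p,xs):
        d=np.abs(np.diff(cv2.blur(p,(1,2)),axis=0)).sum(1); return [(float(xs[i]),int(d[i])) for i in range(1,len(d)-1) if d[i]>=d[i-1] and d[i]>d[i+1] and d[i]>14]
    xs=np.arange(-92,-50,.5)
    for o in(-12,0,12): print(tag,'front',o,peaks(prof(xs,np.full(len(xs),o),.045),xs))
    xs=np.arange(54,90,.5); print(tag,'back',peaks(prof(xs,np.zeros(len(xs)),.048),xs))
    ys=np.arange(-45,45,.5); print(tag,'across lips z51',peaks(prof(np.zeros(len(ys)),ys,.051),ys))
E
```

```text
w3 front -12 [(-78.5, 60), (-59.5, 20)]
w3 front 0 [(-77.5, 70), (-60.0, 17)]
w3 front 12 [(-78.5, 56), (-59.5, 20)]
w3 back [(73.0, 19), (74.5, 16), (83.5, 33)]
w3 across lips z51 [(-36.5, 60), (-26.5, 20), (-22.5, 18), (22.0, 26), (23.5, 20), (26.0, 22), (35.5, 86), (40.0, 29)]
w4 front -12 [(-83.5, 14), (-78.0, 52), (-60.0, 22)]
w4 front 0 [(-78.5, 70), (-60.5, 22)]
w4 front 12 [(-77.5, 22), (-57.5, 29), (-52.5, 17)]
w4 back [(60.0, 19), (73.5, 30), (83.0, 51), (87.0, 24)]
w4 across lips z51 [(-36.5, 74), (-25.5, 51), (-23.5, 31), (20.0, 19), (22.5, 51), (25.0, 70), (27.5, 45), (35.0, 40)]
w18 front -12 [(-78.5, 22), (-61.0, 32)]
w18 front 0 [(-78.5, 23), (-60.0, 14)]
w18 front 12 [(-78.0, 25)]
w18 back [(54.5, 30), (73.0, 17), (83.5, 32)]
w18 across lips z51 [(-39.5, 26), (-35.5, 64), (-25.5, 69), (-23.0, 23), (11.5, 41), (22.5, 19), (25.0, 36), (34.5, 40), (35.5, 38)]
```

The tray's open edge lies 18 mm in front of the blank's near end, so the slide is 58 mm along the tray axis, which is at 9.15°.

apply_moves([
  {"translation": [-0.1, 0.16, 0], "rotation": [0, 0, 0.1]},
  {"translation": [-0.239, 0.32, 0], "rotation": [0, 0, 0.222]},
  {"translation": [-0.239, 0.48, 0], "rotation": [0, 0, 0.222]},
  {"translation": [-0.239, 0.64, 0], "rotation": [0, 0, 0.222]},
  {"translation": [-0.239, 0.8, -0.1], "rotation": [0, 0, 0.222]},
  {"translation": [-0.239, 0.93, -0.25], "rotation": [0, 0, 0.222]},
  {"translation": [-0.239, 0.93, -0.4], "rotation": [0, 0, 0.222]},
  {"translation": [-0.239, 0.93, -0.55], "rotation": [0, 0, 0.222]},
  {"translation": [-0.239, 0.93, -0.7], "rotation": [0, 0, 0.222]},
  {"translation": [-0.239, 0.93, -0.722], "rotation": [0, 0, 0.222]},
])

```text
t: 49.15
eef_pos: [0.5863, 0.3363, 0.0925]
ee_rot: [-3.136, -0.011, -2.984]
force: [-2.3, -1.0, -1.5]
width: 0.0005
gripper_force: 0.0
```

apply_moves([
  {"translation": [0, 0, -0.03], "rotation": [0, 0, 0]},
  {"translation": [0, 0, -0.06], "rotation": [0, 0, 0]},
  {"translation": [0, 0, -0.09], "rotation": [0, 0, 0]},
  {"translation": [0, 0, -0.12], "rotation": [0, 0, 0]},
  {"translation": [0, 0, -0.15], "rotation": [0, 0, 0]},
  {"translation": [0, 0, -0.16], "rotation": [0, 0, 0]},
  {"translation": [0, 0, -0.16], "rotation": [0, 0, 0]},
  {"translation": [0, 0, -0.16], "rotation": [0, 0, 0]},
  {"translation": [0, 0, -0.16], "rotation": [0, 0, 0]},
  {"translation": [0, 0, -0.16], "rotation": [0, 0, 0]},
])

```text
t: 49.98
eef_pos: [0.5901, 0.3403, 0.0614]
ee_rot: [3.141, 0.001, -2.981]
force: [-0.1, 0.9, 0.4]
width: 0.0003
gripper_force: 0.0
```

```bash
python3 - <<'E'
from h import *
tool(); print(get_state()['force']); im,c=snap('w19')
E
```

```text
tcp [0.5901 0.3403 0.0614] [ 180.     0.  -170.8] F [-0.1  0.9  0.4] w 0.0003 t 49.98
[-0.14286458  0.88757072  0.41704   ]
```

apply_moves([
  {"translation": [0, -0.004, -0.02], "rotation": [0, 0, 0]},
  {"translation": [0, -0.004, -0.03], "rotation": [0, 0, 0]},
  {"translation": [0, -0.004, -0.04], "rotation": [0, 0, 0]},
  {"translation": [0, -0.004, -0.045], "rotation": [0, 0, 0]},
  {"translation": [0, -0.004, -0.048], "rotation": [0, 0, 0]},
  {"translation": [0, -0.004, -0.05], "rotation": [0, 0, 0]},
  {"translation": [0, -0.004, -0.052], "rotation": [0, 0, 0]},
  {"translation": [0, -0.004, -0.054], "rotation": [0, 0, 0]},
  {"translation": [0, -0.004, -0.054], "rotation": [0, 0, 0]},
  {"translation": [0, -0.004, -0.054], "rotation": [0, 0, 0]},
])

```text
t: 50.87
eef_pos: [0.5904, 0.3394, 0.0483]
ee_rot: [3.141, 0.002, -2.981]
force: [0.4, -0.8, 6.0]
width: 0.0006
gripper_force: 2.7
```

apply_moves([
  {"translation": [0, 0, -0.002], "rotation": [0, 0, 0]},
  {"translation": [0, 0, -0.002], "rotation": [0, 0, 0]},
  {"translation": [-0.01, -0.0016, -0.002], "rotation": [0, 0, 0]},
  {"translation": [-0.02, -0.0032, -0.002], "rotation": [0, 0, 0]},
  {"translation": [-0.03, -0.0048, -0.002], "rotation": [0, 0, 0]},
  {"translation": [-0.04, -0.0064, -0.002], "rotation": [0, 0, 0]},
  {"translation": [-0.05, -0.008, -0.002], "rotation": [0, 0, 0]},
  {"translation": [-0.06, -0.0097, -0.002], "rotation": [0, 0, 0]},
  {"translation": [-0.07, -0.0113, -0.002], "rotation": [0, 0, 0]},
  {"translation": [-0.08, -0.013, -0.002], "rotation": [0, 0, 0]},
])

```text
t: 51.7
eef_pos: [0.5711, 0.3368, 0.0484]
ee_rot: [3.14, 0.003, -2.981]
force: [2.1, 0.4, 5.7]
width: -0.0
gripper_force: 3.0
```

```bash
cat >> h.py <<'E'
def blank(tag,roi,z=.048):
    im,c=load(tag)
    for b in blobs(im,(18,80,60),(32,255,255),500,roi)[:3]:
        P=np.array([cast(c,p,z)[:2] for p in b[:,0]]); r=cv2.minAreaRect((P*1000).astype(np.float32)); print(np.round(r[0],1),np.round(r[1],1),round(r[2],1),'px',np.round(cv2.boundingRect(b)))
E
python3 - <<'E'
from h import *
tool(); snap('w20'); snap('scene20','scene'); snap('top20','top'); blank('w20',(150,0,480,300)); blank('scene20',(380,120,460,190))
E
```

```text
tcp [0.5711 0.3368 0.0484] [ 179.9    0.2 -170.8] F [2.1 0.4 5.7] w -0.0 t 51.7
[538.6 332.1] [75.4 45.3] 9.3 px [276 118  92 141]
```

The blank moved 19 mm with the finger, without slipping. Continuing.

apply_moves([
  {"translation": [-0.016, -0.0026, -0.002], "rotation": [0, 0, 0]},
  {"translation": [-0.034, -0.0055, -0.002], "rotation": [0, 0, 0]},
  {"translation": [-0.052, -0.0084, -0.002], "rotation": [0, 0, 0]},
  {"translation": [-0.07, -0.0113, -0.002], "rotation": [0, 0, 0]},
  {"translation": [-0.088, -0.0142, -0.002], "rotation": [0, 0, 0]},
  {"translation": [-0.106, -0.0171, -0.002], "rotation": [0, 0, 0]},
  {"translation": [-0.124, -0.02, -0.002], "rotation": [0, 0, 0]},
  {"translation": [-0.14, -0.0225, -0.002], "rotation": [0, 0, 0]},
  {"translation": [-0.153, -0.0247, -0.002], "rotation": [0, 0, 0]},
  {"translation": [-0.153, -0.0247, -0.002], "rotation": [0, 0, 0]},
])

```text
t: 52.68
eef_pos: [0.5327, 0.3309, 0.0483]
ee_rot: [3.139, 0.004, -2.98]
force: [-1.4, 1.0, 10.2]
width: 0.0007
gripper_force: 5.0
```

apply_moves([
  {"translation": [0, 0, 0.02], "rotation": [0, 0, 0]},
  {"translation": [0, 0, 0.06], "rotation": [0, 0, 0]},
  {"translation": [0, 0, 0.15], "rotation": [0, 0, 0]},
  {"translation": [0, 0, 0.3], "rotation": [0, 0, 0]},
  {"translation": [0, 0, 0.42], "rotation": [0, 0, 0]},
  {"translation": [0, 0, 0.42], "rotation": [0, 0, 0]},
  {"translation": [0, 0, 0.42], "rotation": [0, 0, 0]},
  {"translation": [0, 0, 0.42], "rotation": [0, 0, 0]},
  {"translation": [0, 0, 0.42], "rotation": [0, 0, 0]},
  {"translation": [0, 0, 0.42], "rotation": [0, 0, 0]},
])

```text
t: 53.52
eef_pos: [0.531, 0.329, 0.1501]
ee_rot: [-3.14, -0.002, -2.982]
force: [-0.7, -0.2, 0.1]
width: 0.0005
gripper_force: 0.0
```

```bash
python3 - <<'E'
from h import *
tool(); im,c=snap('w21'); s,_=snap('scene21','scene'); t,_=snap('top21','top'); blank('w21',(150,0,480,300)); blank('top21',(190,150,260,230)); blank('scene21',(350,120,460,190))
cv2.imwrite('pics/c7.png',np.hstack([cv2.resize(im[40:290,120:520],(400,250)),cv2.resize(s[110:210,360:520],(400,250))]))
E
```

```text
tcp [0.531  0.329  0.1501] [-1.799e+02 -1.000e-01 -1.708e+02] F [-0.7 -0.2  0.1] w 0.0005 t 53.52
[521.5 329.2] [119.4  46.5] 8.9 px [295 121  57 136]
[405.8 238.6] [35.4 42.7] 9.2 px [201   0  57  53]
```

View pics/c7.png

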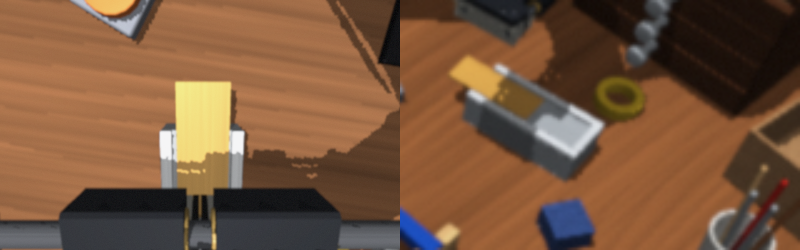

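The blank overhangs the open edge by about 40 mm and still lies flat. I'll pinch it by its side edges at the overhang.

apply_moves([
  {"translation": [-0.1, -0.014, 0], "rotation": [0, 0, 0]},
  {"translation": [-0.203, -0.028, 0], "rotation": [0, 0, 0]},
  {"translation": [-0.203, -0.028, -0.1], "rotation": [0, 0, 0]},
  {"translation": [-0.203, -0.028, -0.2], "rotation": [0, 0, 0]},
  {"translation": [-0.203, -0.028, -0.2], "rotation": [0, 0, 0]},
  {"translation": [-0.203, -0.028, -0.2], "rotation": [0, 0, 0]},
  {"translation": [-0.203, -0.028, -0.2], "rotation": [0, 0, 0]},
  {"translation": [-0.203, -0.028, -0.2], "rotation": [0, 0, 0]},
  {"translation": [-0.203, -0.028, -0.2], "rotation": [0, 0, 0]},
  {"translation": [-0.203, -0.028, -0.2], "rotation": [0, 0, 0]},
], jaw=-0.4)

```text
t: 54.5
eef_pos: [0.4813, 0.323, 0.1022]
ee_rot: [3.141, 0.001, -2.982]
force: [-0.5, -0.2, -0.3]
width: 0.0592
gripper_force: 0.0
```

```bash
python3 - <<'E'
from h import *
tool(); im,c=snap('w22'); snap('top22','top'); blank('w22',(150,0,480,300)); blank('top22',(170,150,260,260))
E
```

```text
tcp [0.4813 0.323  0.1022] [ 1.799e+02  1.000e-01 -1.708e+02] F [-0.5 -0.2 -0.3] w 0.0592 t 54.5
[487.5 323.9] [50.9 45.4] 8.9 px [289 194  64  67]
[399.  239.5] [41.4 40.3] 9.3 px [181  44  64  70]
[509.4 420.5] [44.7 16.2] 20.4 px [428 248  25  52]
```

apply_moves([
  {"translation": [0, 0, -0.06], "rotation": [0, 0, 0]},
  {"translation": [0, 0, -0.12], "rotation": [0, 0, 0]},
  {"translation": [0, 0, -0.18], "rotation": [0, 0, 0]},
  {"translation": [0, 0, -0.23], "rotation": [0, 0, 0]},
  {"translation": [0, 0, -0.27], "rotation": [0, 0, 0]},
  {"translation": [0, 0, -0.298], "rotation": [0, 0, 0]},
  {"translation": [0, 0, -0.298], "rotation": [0, 0, 0]},
  {"translation": [0, 0, -0.298], "rotation": [0, 0, 0]},
  {"translation": [0, 0, -0.298], "rotation": [0, 0, 0]},
  {"translation": [0, 0, -0.298], "rotation": [0, 0, 0]},
])

```text
t: 55.43
eef_pos: [0.4812, 0.323, 0.0276]
ee_rot: [3.141, 0.001, -2.981]
force: [-0.0, -0.0, -0.7]
width: 0.0616
gripper_force: 0.0
```

apply_moves([
  {"translation": [0, 0, 0], "rotation": [0, 0, 0]},
  {"translation": [0, 0, 0], "rotation": [0, 0, 0]},
  {"translation": [0, 0, 0], "rotation": [0, 0, 0]},
  {"translation": [0, 0, 0], "rotation": [0, 0, 0]},
  {"translation": [0, 0, 0], "rotation": [0, 0, 0]},
  {"translation": [0, 0, 0], "rotation": [0, 0, 0]},
  {"translation": [0, 0, 0], "rotation": [0, 0, 0]},
  {"translation": [0, 0, 0], "rotation": [0, 0, 0]},
  {"translation": [0, 0, 0], "rotation": [0, 0, 0]},
  {"translation": [0, 0, 0], "rotation": [0, 0, 0]},
], jaw=0.3, newtons=55)

```text
t: 56.27
eef_pos: [0.4809, 0.3227, 0.0269]
ee_rot: [3.141, 0.0, -2.981]
force: [-1.1, 0.8, 2.1]
width: 0.0429
gripper_force: 55.0
```

apply_moves([
  {"translation": [0, 0, 0.008], "rotation": [0, 0, 0]},
  {"translation": [0, 0, 0.016], "rotation": [0, 0, 0]},
  {"translation": [0, 0, 0.024], "rotation": [0, 0, 0]},
  {"translation": [0, 0, 0.036], "rotation": [0, 0, 0]},
  {"translation": [0, 0, 0.05], "rotation": [0, 0, 0]},
  {"translation": [0, 0, 0.064], "rotation": [0, 0, 0]},
  {"translation": [0, 0, 0.08], "rotation": [0, 0, 0]},
  {"translation": [0, 0, 0.08], "rotation": [0, 0, 0]},
  {"translation": [0, 0, 0.08], "rotation": [0, 0, 0]},
  {"translation": [0, 0, 0.08], "rotation": [0, 0, 0]},
])

```text
t: 57.1
eef_pos: [0.4808, 0.3225, 0.0468]
ee_rot: [3.142, -0.0, -2.981]
force: [-0.5, -0.2, -1.1]
width: 0.0429
gripper_force: 55.0
```

```bash
python3 - <<'E'
from h import *
tool(); im,c=snap('w23'); s,_=snap('scene23','scene')
cv2.imwrite('pics/c8.png',np.hstack([cv2.resize(im[80:330,120:520],(400,250)),cv2.resize(s[90:190,350:510],(400,250),interpolation=cv2.INTER_CUBIC)]))
E
```

```text
tcp [0.4808 0.3225 0.0468] [ 180.    -0.  -170.8] F [-0.5 -0.2 -1.1] w 0.0429 t 57.1
```

View pics/c8.png

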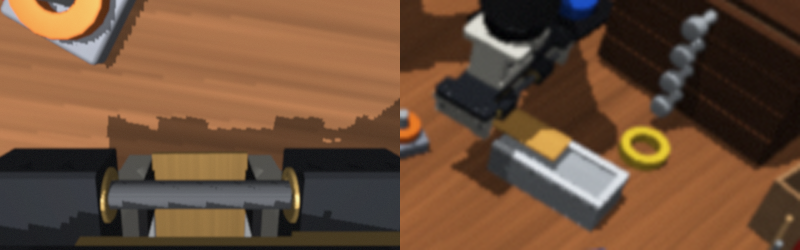

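The blank is held level just above the tray. I'll refine the fixture's pose and check the blank's tilt.

```bash
python3 - <<'E'
from h import *
B=np.array([.5802,-.3425]); th=np.radians(7.55); u=np.array([np.cos(th),np.sin(th)]); v=np.array([-u[1],u[0]])
for tag in('w5','w6','w7'):
    im,c=load(tag); g=im.astype(np.float32)
    def prof(s,o,z):
        P=np.array([proj(c,np.r_[B+u*a/1000+v*b/1000,z]) for a,b in zip(s,o)],np.float32)
        return cv2.remap(g,P[:,0].reshape(1,-1),P[:,1].reshape(1,-1),cv2.INTER_LINEAR)[0]
    def peaks(p,xs,m=30):
        d=np.abs(np.diff(cv2.blur(p,(1,3)),axis=0)).sum(1); return [(float(xs[i]),int(d[i])) for i in range(1,len(d)-1) if d[i]>=d[i-1] and d[i]>d[i+1] and d[i]>m]
    xs=np.arange(-60,60,.5)
    print(tag,'along z45',peaks(prof(xs,0*xs,.045),xs),'z51',peaks(prof(xs,0*xs,.051),xs)[-2:])
    ys=np.arange(-45,45,.5)
    for a in(-25,20): print(tag,'across z51 at',a,peaks(prof(0*ys+a,ys,.051),ys,20))
# blank tilt: corners in scene view
im,c=load('scene23')
b=blobs(im,(15,90,60),(32,255,255),60,(380,100,460,170))[0]
print(np.round(cv2.boxPoints(cv2.minAreaRect(b)),1))
s=np.array([.4808,.3225]);t9=np.radians(9.2);u=np.array([np.cos(t9),np.sin(t9)]);v=np.array([-u[1],u[0]])
for z in (.055,.0655,.075): print(z,[proj(c,np.r_[s+u*.1006+v*k*.0225,z]).round(1) for k in(-1,1)])
E
```

```text
w5 along z45 [(-39.5, 32)] z51 [(-38.5, 31)]
w5 across z51 at -25 [(-26.0, 34), (-22.0, 31), (-21.0, 30), (34.5, 36)]
w5 across z51 at 20 [(-26.5, 32), (-21.5, 32), (34.0, 33)]
w6 along z45 [] z51 []
w6 across z51 at -25 [(-26.5, 29), (-25.0, 25), (-24.0, 30), (24.5, 20), (34.5, 28)]
w6 across z51 at 20 [(-26.5, 22), (-23.5, 30), (34.0, 28), (43.0, 26)]
w7 along z45 [] z51 []
w7 across z51 at -25 [(-42.0, 28), (-36.5, 29), (23.5, 21)]
w7 across z51 at 20 [(-42.0, 25), (-36.5, 26), (-25.5, 21), (23.0, 22)]
[[385.2 140.4]
 [390.9 129.6]
 [418.5 144.3]
 [412.7 155.1]]
0.055 [array([409.9, 156.2]), array([417.7, 148.1])]
0.0655 [array([410.6, 153.9]), array([418.4, 145.9])]
0.075 [array([411.3, 151.9]), array([419.1, 143.8])]
```

apply_moves([
  {"translation": [0, 0, 0.07], "rotation": [0, 0, 0]},
  {"translation": [0, 0, 0.16], "rotation": [0, 0, 0]},
  {"translation": [0, 0, 0.26], "rotation": [0, 0, 0]},
  {"translation": [0, -0.03, 0.35], "rotation": [0, 0, 0]},
  {"translation": [0, -0.1, 0.4], "rotation": [0, 0, 0]},
  {"translation": [0, -0.2, 0.4], "rotation": [0, 0, 0]},
  {"translation": [0, -0.3, 0.4], "rotation": [0, 0, 0]},
  {"translation": [0, -0.4, 0.4], "rotation": [0, 0, 0]},
  {"translation": [0, -0.5, 0.4], "rotation": [0, 0, 0]},
  {"translation": [0, -0.6, 0.4], "rotation": [0, 0, 0]},
])

```text
t: 58.03
eef_pos: [0.4805, 0.1714, 0.1467]
ee_rot: [-3.142, -0.0, -2.981]
force: [0.4, 0.8, -1.4]
width: 0.0433
gripper_force: 55.0
```

apply_moves([
  {"translation": [0.01, -0.1, 0], "rotation": [0, 0, 0]},
  {"translation": [0.02, -0.2, 0], "rotation": [0, 0, 0]},
  {"translation": [0.03, -0.3, 0], "rotation": [0, 0, 0]},
  {"translation": [0.04, -0.4, 0], "rotation": [0, 0, 0]},
  {"translation": [0.05, -0.5, 0], "rotation": [0, 0, 0]},
  {"translation": [0.06, -0.6, 0], "rotation": [0, 0, 0]},
  {"translation": [0.06, -0.7, 0], "rotation": [0, 0, 0]},
  {"translation": [0.06, -0.8, 0], "rotation": [0, 0, 0]},
  {"translation": [0.06, -0.9, 0], "rotation": [0, 0, 0]},
  {"translation": [0.06, -1, 0], "rotation": [0, 0, 0]},
])

```text
t: 58.87
eef_pos: [0.4955, -0.0786, 0.1467]
ee_rot: [3.142, -0.0, -2.981]
force: [1.1, 0.1, -1.6]
width: 0.0433
gripper_force: 55.0
```

apply_moves([
  {"translation": [0.01, -0.1, 0], "rotation": [0, 0, 0]},
  {"translation": [0.02, -0.2, 0], "rotation": [0, 0, 0]},
  {"translation": [0.03, -0.3, 0], "rotation": [0, 0, 0]},
  {"translation": [0.04, -0.4, 0], "rotation": [0, 0, -0.02]},
  {"translation": [0.05, -0.5, 0], "rotation": [0, 0, -0.04]},
  {"translation": [0.06, -0.6, 0], "rotation": [0, 0, -0.055]},
  {"translation": [0.06, -0.7, 0], "rotation": [0, 0, -0.055]},
  {"translation": [0.06, -0.8, 0], "rotation": [0, 0, -0.055]},
  {"translation": [0.06, -0.9, 0], "rotation": [0, 0, -0.055]},
  {"translation": [0.06, -1, 0], "rotation": [0, 0, -0.055]},
])

```text
t: 59.7
eef_pos: [0.5105, -0.3286, 0.1465]
ee_rot: [3.141, -0.001, -3.01]
force: [0.9, 0.1, -0.6]
width: 0.0431
gripper_force: 55.0
```

apply_moves([
  {"translation": [0, -0.05, 0], "rotation": [0, 0, 0]},
  {"translation": [0, -0.08, 0], "rotation": [0, 0, 0]},
  {"translation": [0, -0.1, 0], "rotation": [0, 0, 0]},
  {"translation": [0, -0.1, 0], "rotation": [0, 0, 0]},
  {"translation": [0, -0.1, 0], "rotation": [0, 0, 0]},
  {"translation": [0, -0.1, 0], "rotation": [0, 0, 0]},
  {"translation": [0, -0.1, 0], "rotation": [0, 0, 0]},
  {"translation": [0, -0.1, 0], "rotation": [0, 0, 0]},
  {"translation": [0, -0.1, 0], "rotation": [0, 0, 0]},
  {"translation": [0, -0.1, 0], "rotation": [0, 0, 0]},
])

```text
t: 60.53
eef_pos: [0.5109, -0.3521, 0.1469]
ee_rot: [-3.142, 0.0, -3.01]
force: [0.9, 0.2, -1.4]
width: 0.0431
gripper_force: 55.0
```

```bash
python3 - <<'E'
from h import *
tool(); im,c=snap('w24'); s,cs=snap('scene24','scene'); t,ct=snap('top24','top')
e=get_state(); a=e['ee_rot'][2]+np.pi; z=e['eef_pos'][2]+.0195+.0015
u=np.array([np.cos(a),np.sin(a)]);v=np.array([-u[1],u[0]]);p=e['eef_pos'][:2]
for k in(-1,1):
    for d in (-.019,.101): print('pred',k,d,'scene',proj(cs,np.r_[p+u*d+v*k*.0225,z]).round(1),'top',proj(ct,np.r_[p+u*d+v*k*.0225,z]).round(1))
for im,n in((s,'scene'),(t,'top')):
    for b in blobs(im,(15,70,60),(32,255,255),60,(100,150,500,320) if n=='scene' else (350,130,470,260))[:4]: print(n,cv2.contourArea(b),np.round(cv2.boxPoints(cv2.minAreaRect(b)),1).tolist())
E
```

```text
tcp [ 0.5109 -0.3521  0.1469] [-180.     0.  -172.4] F [ 0.9  0.2 -1.4] w 0.0431 t 60.53
pred -1 -0.019 scene [185.5 248. ] top [433.3 211.3]
pred -1 0.101 scene [218.5 282. ] top [427.2 174.2]
pred 1 -0.019 scene [201.6 235.2] top [419.2 213.1]
pred 1 0.101 scene [234.7 267.6] top [413.2 175.9]
scene 937.5 [[184.0, 247.0], [200.0, 231.0], [236.5, 267.5], [220.5, 283.5]]
scene 677.5 [[298.5, 235.3000030517578], [365.3999938964844, 179.8000030517578], [387.70001220703125, 206.60000610351562], [320.79998779296875, 262.20001220703125]]
scene 655.0 [[329.1000061035156, 269.3999938964844], [396.6000061035156, 210.3000030517578], [403.29998779296875, 218.0], [335.79998779296875, 277.1000061035156]]
scene 611.5 [[346.3999938964844, 285.29998779296875], [402.79998779296875, 244.60000610351562], [408.8999938964844, 253.0], [352.3999938964844, 293.70001220703125]]
top 83.0 [[403.0, 242.0], [413.0, 242.0], [413.0, 253.0], [403.0, 253.0]]
```

Blank measured level and where predicted; lowering 8 mm short of the stop.

apply_moves([
  {"translation": [0, 0, -0.06], "rotation": [0, 0, 0]},
  {"translation": [0, 0, -0.13], "rotation": [0, 0, 0]},
  {"translation": [0, 0, -0.2], "rotation": [0, 0, 0]},
  {"translation": [0, 0, -0.27], "rotation": [0, 0, 0]},
  {"translation": [0, 0, -0.32], "rotation": [0, 0, 0]},
  {"translation": [0, 0, -0.35], "rotation": [0, 0, 0]},
  {"translation": [0, 0, -0.38], "rotation": [0, 0, 0]},
  {"translation": [0, 0, -0.4], "rotation": [0, 0, 0]},
  {"translation": [0, 0, -0.4], "rotation": [0, 0, 0]},
  {"translation": [0, 0, -0.4], "rotation": [0, 0, 0]},
])

```text
t: 61.52
eef_pos: [0.511, -0.3525, 0.0471]
ee_rot: [-3.141, 0.0, -3.01]
force: [-0.0, 0.2, -1.1]
width: 0.0432
gripper_force: 55.0
```

```bash
python3 - <<'E'
from h import *
tool(); s,cs=snap('scene25','scene'); t,ct=snap('top25','top')
cv2.imwrite('pics/c9.png',np.hstack([cv2.resize(s[230:330,160:290],(400,300),interpolation=cv2.INTER_CUBIC),cv2.resize(t[150:225,370:470],(400,300),interpolation=cv2.INTER_CUBIC)]))
E
```

```text
tcp [ 0.511  -0.3525  0.0471] [-180.     0.  -172.5] F [-0.   0.2 -1.1] w 0.0432 t 61.52
```

View pics/c9.png

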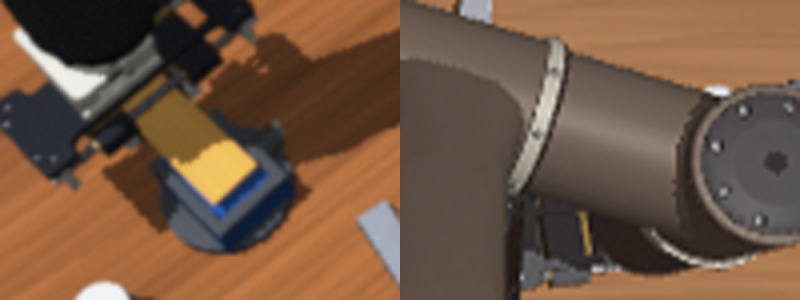

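apply_moves([
  {"translation": [0, 0, -0.01], "rotation": [0, 0, 0]},
  {"translation": [0, 0, -0.02], "rotation": [0, 0, 0]},
  {"translation": [0, 0, -0.03], "rotation": [0, 0, 0]},
  {"translation": [0, 0, -0.04], "rotation": [0, 0, 0]},
  {"translation": [0, 0, -0.05], "rotation": [0, 0, 0]},
  {"translation": [0, 0, -0.058], "rotation": [0, 0, 0]},
  {"translation": [0, 0, -0.066], "rotation": [0, 0, 0]},
  {"translation": [0, 0, -0.072], "rotation": [0, 0, 0]},
  {"translation": [0, 0, -0.077], "rotation": [0, 0, 0]},
  {"translation": [0, 0, -0.077], "rotation": [0, 0, 0]},
])

```text
t: 62.45
eef_pos: [0.5108, -0.3524, 0.0273]
ee_rot: [3.142, -0.0, -3.01]
force: [-0.1, -0.5, 0.2]
width: 0.0427
gripper_force: 55.0
```

apply_moves([
  {"translation": [0.004, 0.0005, -0.001], "rotation": [0, 0, 0]},
  {"translation": [0.008, 0.001, -0.001], "rotation": [0, 0, 0]},
  {"translation": [0.012, 0.0016, -0.001], "rotation": [0, 0, 0]},
  {"translation": [0.016, 0.002, -0.001], "rotation": [0, 0, 0]},
  {"translation": [0.02, 0.0026, -0.001], "rotation": [0, 0, 0]},
  {"translation": [0.024, 0.003, -0.001], "rotation": [0, 0, 0]},
  {"translation": [0.028, 0.0037, -0.001], "rotation": [0, 0, 0]},
  {"translation": [0.028, 0.0037, -0.001], "rotation": [0, 0, 0]},
  {"translation": [0.028, 0.0037, -0.001], "rotation": [0, 0, 0]},
  {"translation": [0.028, 0.0037, -0.001], "rotation": [0, 0, 0]},
])

```text
t: 63.28
eef_pos: [0.5179, -0.3515, 0.0273]
ee_rot: [-3.142, 0.0, -3.01]
force: [-0.4, 0.2, -1.7]
width: 0.0436
gripper_force: 55.0
```

apply_moves([
  {"translation": [0.002, 0.0002, 0], "rotation": [0, 0, 0]},
  {"translation": [0.003, 0.0004, 0], "rotation": [0, 0, 0]},
  {"translation": [0.004, 0.0005, 0], "rotation": [0, 0, 0]},
  {"translation": [0.004, 0.0005, 0], "rotation": [0, 0, 0]},
  {"translation": [0.004, 0.0005, 0], "rotation": [0, 0, 0]},
  {"translation": [0.004, 0.0005, 0], "rotation": [0, 0, 0]},
  {"translation": [0.004, 0.0005, 0], "rotation": [0, 0, 0]},
  {"translation": [0.004, 0.0005, 0], "rotation": [0, 0, 0]},
  {"translation": [0.004, 0.0005, 0], "rotation": [0, 0, 0]},
  {"translation": [0.004, 0.0005, 0], "rotation": [0, 0, 0]},
])

```text
t: 64.12
eef_pos: [0.5185, -0.3513, 0.0272]
ee_rot: [3.141, -0.001, -3.01]
force: [-2.9, -0.3, -0.4]
width: 0.0429
gripper_force: 55.0
```

apply_moves([
  {"translation": [0.002, 0.0002, 0], "rotation": [0, 0, 0]},
  {"translation": [0.003, 0.0004, 0], "rotation": [0, 0, 0]},
  {"translation": [0.004, 0.0005, 0], "rotation": [0, 0, 0]},
  {"translation": [0.004, 0.0005, 0], "rotation": [0, 0, 0]},
  {"translation": [0.004, 0.0005, 0], "rotation": [0, 0, 0]},
  {"translation": [0.004, 0.0005, 0], "rotation": [0, 0, 0]},
  {"translation": [0.004, 0.0005, 0], "rotation": [0, 0, 0]},
  {"translation": [0.004, 0.0005, 0], "rotation": [0, 0, 0]},
  {"translation": [0.004, 0.0005, 0], "rotation": [0, 0, 0]},
  {"translation": [0.004, 0.0005, 0], "rotation": [0, 0, 0]},
])

```text
t: 64.95
eef_pos: [0.5185, -0.3512, 0.0272]
ee_rot: [3.141, -0.002, -3.011]
force: [-6.6, -0.8, 1.1]
width: 0.0429
gripper_force: 55.0
```

apply_moves([
  {"translation": [0, 0, 0], "rotation": [0, 0, 0]},
  {"translation": [0, 0, 0], "rotation": [0, 0, 0]},
  {"translation": [0, 0, 0], "rotation": [0, 0, 0]},
  {"translation": [0, 0, 0], "rotation": [0, 0, 0]},
  {"translation": [0, 0, 0], "rotation": [0, 0, 0]},
  {"translation": [0, 0, 0], "rotation": [0, 0, 0]},
  {"translation": [0, 0, 0], "rotation": [0, 0, 0]},
  {"translation": [0, 0, 0], "rotation": [0, 0, 0]},
  {"translation": [0, 0, 0], "rotation": [0, 0, 0]},
  {"translation": [0, 0, 0], "rotation": [0, 0, 0]},
], jaw=-0.4)

```text
t: 65.78
eef_pos: [0.5199, -0.3512, 0.0273]
ee_rot: [3.142, 0.0, -3.01]
force: [0.6, -0.2, -0.4]
width: 0.0615
gripper_force: 0.0
```

apply_moves([
  {"translation": [0, 0, 0.06], "rotation": [0, 0, 0]},
  {"translation": [0, 0, 0.15], "rotation": [0, 0, 0]},
  {"translation": [0, 0, 0.3], "rotation": [0, 0, 0]},
  {"translation": [0, 0, 0.45], "rotation": [0, 0, 0]},
  {"translation": [0.1, 0.1, 0.6], "rotation": [0, 0, 0]},
  {"translation": [0.25, 0.2, 0.75], "rotation": [0, 0, 0]},
  {"translation": [0.4, 0.3, 0.9], "rotation": [0, 0, 0]},
  {"translation": [0.5, 0.4, 1], "rotation": [0, 0, 0]},
  {"translation": [0.5, 0.4, 1], "rotation": [0, 0, 0]},
  {"translation": [0.5, 0.4, 1], "rotation": [0, 0, 0]},
])

```text
t: 66.62
eef_pos: [0.6499, -0.2488, 0.2825]
ee_rot: [-3.138, 0.007, -3.007]
force: [0.1, -1.0, 0.3]
width: 0.0611
gripper_force: 0.0
```

```bash
python3 - <<'E'
from rk import *
tool(); im,c=snap('w26'); s,cs=snap('scene26','scene'); t,ct=snap('top26','top')
for n in COL: print(n,handle(t,ct,n,.066,40),)
blank('w26',(0,0,640,240))
cv2.imwrite('pics/c10.png',np.vstack([cv2.resize(im[:240],(800,300)),np.hstack([cv2.resize(s[130:330,130:450],(480,300)),cv2.resize(t[120:280,210:380],(320,300))])]))
E
```

```text
tcp [ 0.6499 -0.2488  0.2825] [-179.8    0.4 -172.3] F [ 0.1 -1.   0.3] w 0.0611 t 66.62
red [array([623.2,  29. ,  81.1,  20.8,   0.7])]
blue [array([370.3, 599.4,  65.1,  57. , -89.4]), array([619.2,  82.7,  74.1,  17.4,   1. ])]
green []
[ 559.7 -346.1] [120.4  47.9] 7.7 px [227  34  45 108]
```

View pics/c10.png

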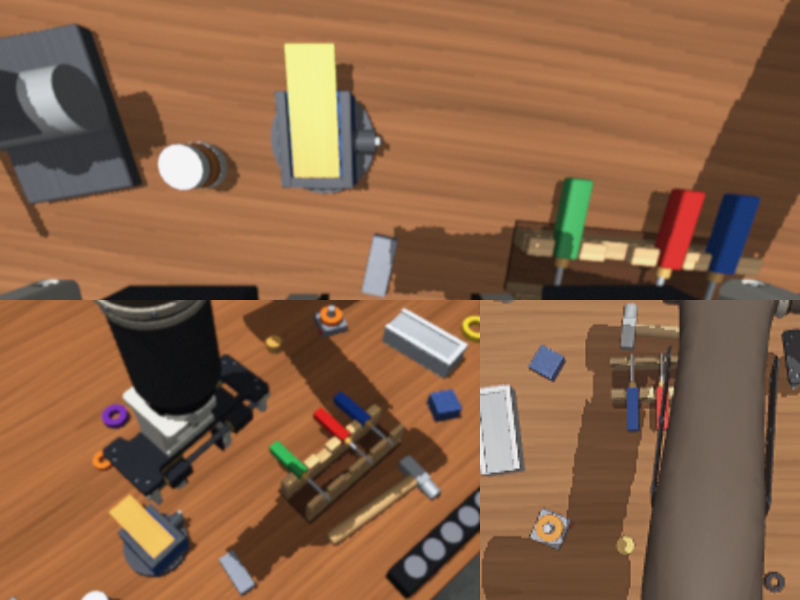

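Everything is in place: the blank lies flat against the stop (559.7, −346.1 mm; 560.5, −346.1 predicted), the gravers are seated, and the wheel is on the spindle.

```bash
python3 -c "
from station import *
print(job_done())"
```

```text
the job is handed in; nothing more can be done
None
```

The job is handed in at about 67 s: the blank is flat in the fixture against the stop, the orange wheel is flat on the sharpener box, and the three gravers present (blue, red, green; no black one found) are seated in the rack. The result of the judging was not shown.

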